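Set out the bisque tiles for a frieze

ROBOT

A 6-joint arm with a two-finger parallel gripper is mounted at the origin on the work surface. World frame = base frame: x ahead of the robot, y to its left, z up, the work surface at z = 0. Lengths are in m, angles in degrees, forces in N, time in s.
With the tool pointing down it reaches from about 0.4 to 0.825 m from the base axis. Payload 7 kg.
Tool frame: the origin (TCP) lies on the front face of the gripper's body, between the roots of the fingers; the fingertips stand 66 mm ahead of it and the grasp point (between the pads) lies 47 mm ahead of it; z points along the fingers, y is the line along which they close (so a half turn about z gives the same grasp; the last joint's range is limited). The gripper opens to 88 mm and grips with 3 to 60 N. Pads are 19 mm wide; open, the fingers measure 130 mm over their backs; the gripper's body (78 mm by 193 mm) begins 47 mm behind the grasp point.
Start: joints at [16.507, 20.546, 0.682, 0, -70.136, -16.507], TCP at [0.675, -0, 0.292] pointing down, gripper open.
Joint ranges: [-176.03, 176.03], [-82.01, 121.73], [-58.28, 71.71], [-173.87, 95.51], [-174.79, -0.11], [-173.66, 173.66]. Speed limits (degrees/s): [136.94, 136.94, 172.46, 180, 180, 180].

INTERFACE

Orientations are given as [roll, pitch, yaw] about the fixed x, y, z axes, in that order (R = Rz(yaw) Ry(pitch) Rx(roll)).
In Python, from plant import ctrl gives the robot as it stands.
- The arm moves only by the tool send_rows, never from a script. Its argument "deltas" is a list of rows, each a list of 2 entries, a list of its own where there are three numbers: the shift along the tool's x, y, z each as a share of 800 mm, from -1 to 1, then the turn about the tool's z as a share of 90 degrees, from -1 to 1. A call has exactly 5 rows; each row is the pose to reach, as a shift and turn from the pose commanded when the call began, along the tool's axes at that moment; what a row does not reach only later rows make up. A row lasts 1/12 s, in which the tool goes at most 41.7 mm and 7.16 degrees, less where a joint would pass 70% of its speed; a pose out of reach is approached as far as the arm can. A call with a number of a shift or a turn outside -1 to 1 is refused whole. A call with a gripper value outside its range is refused whole. "gripper" is the opening, from 0 (shut) to 1 (fully open), set as the call begins (left out, the last holds). The fingers move at their own pace and stop on an object; the grip force is fixed at half the most. Time passes only in rows, so rows that repeat a pose let the fingers close, or fill a call up. It gives the time, the measured TCP pose, the force, the opening and the grip force at its end, in the units of the state.
- ctrl.get_obs(): the state, without advancing time (a new reading comes with each control period).
- ctrl.snapshot(name): name is "scene" or "side" or "wrist"; returns a dict with "color" (420x560x3 uint8, red, green, blue), "vertical_fov" (degrees; the focal length in pixels is half the picture's height over the tangent of half this angle, whatever the lens; pixels are square), "cx", "cy" (the principal point, pixels), "k1" (the pictures are not rectified: a ray, as slopes to the right and down, at radius r is drawn at 1 + k1 r^2 times it, then the intrinsics apply), "rvec" (rotation vector, rad) and "tvec" (3), from world to camera coordinates, as OpenCV has them. Camera axes: x right, y down, z forward; pixel columns grow to the right and rows downward; lengths in m; the calibration is good to about 2 mm. A picture is of the moment at which its call begins. There is no depth.
- ctrl.close_job(): hands the job in; it is judged then, once.
Trained networks look in a picture, given as the dict that the camera call returned (one of the last four; its "shot" number tells which), for a name from the list of things; names that differ only in an ending like _2 or _b are one class to them, and where a whole thing is asked for, a point or a joint stands for the part that bears it (a point fixed in the world has none). Each returns a list of dicts, best first, with "conf" (0 to 1); they miss things now and then, are a little off and sometimes report something else, mostly with a low value. They report only what shows in the picture. A call takes as long as a camera call.
- ctrl.boxes_of(picture, thing): "xy" ([column, row] as shares, 0 to 1, of the picture: columns of its width, rows of its height, amid what is visible of it).
- ctrl.cut_out(picture, thing): "pixels" (420x560 bool, what is visible of it) and "xy" ([column, row] as shares, 0 to 1, of the picture: columns of its width, rows of its height, amid what is visible of it).
The state is a dict: "clock": time; "joint_pos": joint angles; "qvel": joint speeds; "tau": joint torques, N m; "tool_pos": TCP position; "orientation": TCP orientation; "force": force on the tool from outside, world axes, zero at the start; "moment": the same for the moment, N m; "opening": finger opening in m; "gripper_force": force on a finger pad.
Only numpy, scipy, OpenCV 4.12 (cv2) and the standard library are available. Lean on these libraries where they do the work, as an engineer would, in place of code of your own. Each camera call takes 0.05 s, during which the arm holds its last target. There are 200 camera calls.

TASK

Set out the frieze for painting: pull the tile drawer out to its stop, then take out every tile in it and lay them flat on the board in one straight row, the first in the corner against the end stop and the long batten, each next one butted tight against its neighbour with its back edge flush along the batten, so that no gap is left in the row. Then shut the empty drawer fully, and leave the pots and tools around it where they are.

Things in the scene. Friction and masses are not known exactly. Their poses are not given: they have to be found in the camera images.
- drawer (a joint): How far the cabinet's drawer is out, in m: 0 shut, 0.160 at its stop. It slides with about 1.5 N of friction and stays where it is left; it may start a few mm ajar.
- drawer_handle (a point): Middle of the drawer's steel bar handle, a round bar 110 mm long and 11 mm thick across the drawer front, its axis 35 mm off the front face, 50 mm above the table and 30 mm below the cabinet's top; it can be pinched from above with one finger behind the bar. Its x axis points into the cabinet, along which the drawer is pushed shut; the drawer is pulled along -x. z is up.
- tray (a point): Centre of the drawer tray's inner floor, 26 mm above the table; moves with the drawer; axes as the handle's (x into the cabinet, z up). The tray is clear inside 73 mm either way along x and 162 mm either way along y; its side and rear walls stand 32 mm above the floor, the drawer front 41 mm. With the drawer at its stop the whole tray is clear of the cabinet.
- cab: Low wooden cabinet with one drawer, fixed to the table, 220 deep x 370 wide x 80 mm high. Origin: middle of the lower edge of its front face, on the table; x points into the cabinet, y to its left, z up. A small pot is fixed on the rear of its top, 40 mm high.
- board: Plywood setting-out board fixed flat to the table, 230 (x) x 340 (y) x 12 mm thick. Origin: centre of its underside. A wooden batten 18 mm wide, 11 mm high above the board, runs along its far (+x) edge; the end stop, a strip of the same section 98 mm long, runs along x at its +y end and meets the batten at a right angle. A spoon and a rib lie along its near (-x) edge.
- corner (a point): Inner corner on the board's top surface where batten and end stop meet; axes as the board's: the batten's inner face runs from here along -y (clear for 322 mm), the end stop's inner face along -x; z up. The first tile's centre belongs 25 mm along -x and 25 mm along -y from here, each next one 50 mm further along -y.
- tile0: Bisque-fired clay tile, square, 50 x 50 x 14 mm, about 70 g, a very low rosette on its upper face. Origin: centre of its underside; z up out of the rosette face, x and y parallel to its edges. All tiles are alike and may take any place in the row, turned any way. It starts flat in the drawer; three to five tiles are there, an absent one has no pose (None).
- tile1: Bisque-fired clay tile, square, 50 x 50 x 14 mm, about 70 g, a very low rosette on its upper face. Origin: centre of its underside; z up out of the rosette face, x and y parallel to its edges. All tiles are alike and may take any place in the row, turned any way. It starts flat in the drawer; three to five tiles are there, an absent one has no pose (None).
- tile2: Bisque-fired clay tile, square, 50 x 50 x 14 mm, about 70 g, a very low rosette on its upper face. Origin: centre of its underside; z up out of the rosette face, x and y parallel to its edges. All tiles are alike and may take any place in the row, turned any way. It starts flat in the drawer; three to five tiles are there, an absent one has no pose (None).
- tile3: Bisque-fired clay tile, square, 50 x 50 x 14 mm, about 70 g, a very low rosette on its upper face. Origin: centre of its underside; z up out of the rosette face, x and y parallel to its edges. All tiles are alike and may take any place in the row, turned any way. It starts flat in the drawer; three to five tiles are there, an absent one has no pose (None).
- tile4: Bisque-fired clay tile, square, 50 x 50 x 14 mm, about 70 g, a very low rosette on its upper face. Origin: centre of its underside; z up out of the rosette face, x and y parallel to its edges. All tiles are alike and may take any place in the row, turned any way. It starts flat in the drawer; three to five tiles are there, an absent one has no pose (None).
- bowl_a: Bystander: small clay bowl, 84 mm across, 50 mm high, behind the board. Origin: centre of its foot.
- bowl_b: Bystander: clay bowl, 100 mm across, 60 mm high, on the table to the left of the board. Origin: centre of its foot.
- spoon: Bystander: steel spoon, 170 mm long, lying along the near edge of the board. Origin: middle of its length, on the board.
- looptool: Bystander: wooden-handled loop trimming tool, 150 mm long, lying on the table beyond the board and beside the cabinet. Origin: near its middle, on the table.
- glaze_jar: Bystander: lidded glaze jar, 70 mm across, 70 mm high, to the left of the board. Origin: centre of its base.
- rib: Bystander: flat wooden throwing rib, 90 x 50 x 8 mm, lying at the board's near left corner. Origin: centre of its underside.

How it is judged (in metres and radians):
On the way:
1. the drawer is pulled out to its stop (value of joint drawer above 0.154 m), for 0.2 s.
At the end, for the whole second after the job is handed in: Every tile lies flat, at rest, in one row from the corner with no vacant place: back edge within 3 mm of the batten and within 0.04 rad of it, each within 3 mm of its place in a gapless row (2 mm on the stop side); the drawer shut to within 6 mm (value of joint drawer below 0.006 m and (y of tile0 in the frame of corner between -0.028 and -0.023 m or y of tile1 in the frame of corner between -0.028 and -0.023 m or y of tile2 in the frame of corner between -0.028 and -0.023 m or y of tile3 in the frame of corner between -0.028 and -0.023 m or y of tile4 in the frame of corner between -0.028 and -0.023 m) and (y of tile0 in the frame of corner between -0.078 and -0.073 m or y of tile1 in the frame of corner between -0.078 and -0.073 m or y of tile2 in the frame of corner between -0.078 and -0.073 m or y of tile3 in the frame of corner between -0.078 and -0.073 m or y of tile4 in the frame of corner between -0.078 and -0.073 m) and (y of tile0 in the frame of corner between -0.128 and -0.123 m or y of tile1 in the frame of corner between -0.128 and -0.123 m or y of tile2 in the frame of corner between -0.128 and -0.123 m or y of tile3 in the frame of corner between -0.128 and -0.123 m or y of tile4 in the frame of corner between -0.128 and -0.123 m) and x of tile0 in the frame of corner between -0.028 and -0.023 m and z of tile0 in the frame of corner between -0.003 and 0.003 m and (angle between the x axis of tile0 and the x axis of board, either way round below 0.04 rad or angle between the x axis of tile0 and the y axis of board, either way round below 0.04 rad) and angle between each of tile0, tile1, tile2, tile3, tile4's own z axis and vertical below 0.05 rad and linear speed of each of tile0, tile1, tile2, tile3, tile4 below 0.01 m/s and (y of tile0 in the frame of corner between -0.028 and -0.023 m or y of tile0 in the frame of corner between -0.078 and -0.073 m or y of tile0 in the frame of corner between -0.128 and -0.123 m or y of tile0 in the frame of corner between -0.178 and -0.173 m or y of tile0 in the frame of corner between -0.228 and -0.223 m) and (horizontal distance between tile0 and tile1 below 0.053 m or horizontal distance between tile0 and tile2 below 0.053 m or horizontal distance between tile0 and tile3 below 0.053 m or horizontal distance between tile0 and tile4 below 0.053 m) and x of tile1 in the frame of corner between -0.028 and -0.023 m and z of tile1 in the frame of corner between -0.003 and 0.003 m and (angle between the x axis of tile1 and the x axis of board, either way round below 0.04 rad or angle between the x axis of tile1 and the y axis of board, either way round below 0.04 rad) and (y of tile1 in the frame of corner between -0.028 and -0.023 m or y of tile1 in the frame of corner between -0.078 and -0.073 m or y of tile1 in the frame of corner between -0.128 and -0.123 m or y of tile1 in the frame of corner between -0.178 and -0.173 m or y of tile1 in the frame of corner between -0.228 and -0.223 m) and (horizontal distance between tile1 and tile0 below 0.053 m or horizontal distance between tile1 and tile2 below 0.053 m or horizontal distance between tile1 and tile3 below 0.053 m or horizontal distance between tile1 and tile4 below 0.053 m) and x of tile2 in the frame of corner between -0.028 and -0.023 m and z of tile2 in the frame of corner between -0.003 and 0.003 m and (angle between the x axis of tile2 and the x axis of board, either way round below 0.04 rad or angle between the x axis of tile2 and the y axis of board, either way round below 0.04 rad) and (y of tile2 in the frame of corner between -0.028 and -0.023 m or y of tile2 in the frame of corner between -0.078 and -0.073 m or y of tile2 in the frame of corner between -0.128 and -0.123 m or y of tile2 in the frame of corner between -0.178 and -0.173 m or y of tile2 in the frame of corner between -0.228 and -0.223 m) and (horizontal distance between tile2 and tile0 below 0.053 m or horizontal distance between tile2 and tile1 below 0.053 m or horizontal distance between tile2 and tile3 below 0.053 m or horizontal distance between tile2 and tile4 below 0.053 m) and x of tile3 in the frame of corner between -0.028 and -0.023 m and z of tile3 in the frame of corner between -0.003 and 0.003 m and (angle between the x axis of tile3 and the x axis of board, either way round below 0.04 rad or angle between the x axis of tile3 and the y axis of board, either way round below 0.04 rad) and (y of tile3 in the frame of corner between -0.028 and -0.023 m or y of tile3 in the frame of corner between -0.078 and -0.073 m or y of tile3 in the frame of corner between -0.128 and -0.123 m or y of tile3 in the frame of corner between -0.178 and -0.173 m or y of tile3 in the frame of corner between -0.228 and -0.223 m) and (horizontal distance between tile3 and tile0 below 0.053 m or horizontal distance between tile3 and tile1 below 0.053 m or horizontal distance between tile3 and tile2 below 0.053 m or horizontal distance between tile3 and tile4 below 0.053 m) and x of tile4 in the frame of corner between -0.028 and -0.023 m and z of tile4 in the frame of corner between -0.003 and 0.003 m and (angle between the x axis of tile4 and the x axis of board, either way round below 0.04 rad or angle between the x axis of tile4 and the y axis of board, either way round below 0.04 rad) and (y of tile4 in the frame of corner between -0.028 and -0.023 m or y of tile4 in the frame of corner between -0.078 and -0.073 m or y of tile4 in the frame of corner between -0.128 and -0.123 m or y of tile4 in the frame of corner between -0.178 and -0.173 m or y of tile4 in the frame of corner between -0.228 and -0.223 m) and (horizontal distance between tile4 and tile0 below 0.053 m or horizontal distance between tile4 and tile1 below 0.053 m or horizontal distance between tile4 and tile2 below 0.053 m or horizontal distance between tile4 and tile3 below 0.053 m)); the robot touches nothing.
It fails at once if a loose bowl, the spoon, the trimming tool, the glaze jar or the rib is moved more than 3 cm (distance of any of bowl_a, bowl_b, spoon, looptool, glaze_jar, rib from where it was at the start of the episode above 0.03 m).
Of tile0, tile1, tile2, tile3, tile4 only 3 to 5 are there at a start; the rules pass over those that are not, and their reading is None.
At some moment in a run one of tile0, tile1, tile2, tile3, tile4 may be knocked a few centimetres aside while the robot is not near it.
It also fails if it takes over 210 s, if anything falls off the work surface, if the arm or the gripper's body presses on something with over 40 N, if the wrist force passes 120 N, or if a joint passes its speed limit or range.

## Working session

There is one attempt and no reset: what is moved stays moved. The work goes in short steps, Python scripts to look and compute and a tool call to move; the robot and the scene stay as the last step left them, time stands still between calls to the robot, and variables do not carry over. Pictures are saved under pics/ and viewed, at most 14 in all, crops included, and the job is handed in when it is done.

Besides the shell and the picture viewer there is one more tool, called after "Request:" as a command line: name --argument value ..., lists and objects as JSON in quotes. send_rows: Moves the arm, as the interface text tells. Shift numbers are shares of 800 mm and turn numbers shares of 90 degrees, none past 1 either way. Its arguments: {"type":"object","properties":{"deltas":{"type":"array","items":{"type":"array"}},"gripper":{"type":"number"}},"required":["deltas"]}

```bash
ls; mkdir -p pics; cat > h.py <<'E'
from plant import ctrl
import numpy as np, cv2
def snap(n,f=None):
    p=ctrl.snapshot(n)
    if f: cv2.imwrite('pics/'+f+'.png',p['color'][:,:,::-1])
    return p
def K(p):
    f=210/np.tan(np.radians(p['vertical_fov'])/2)
    return f
def ray(p,uv):
    f=K(p); d=(np.atleast_2d(uv).astype(float)-[p['cx'],p['cy']])/f
    u=d.copy()
    for _ in range(30): u=d/(1+p['k1']*(u**2).sum(1,keepdims=True))
    R=cv2.Rodrigues(np.array(p['rvec'],float))[0]; t=np.array(p['tvec'],float).ravel()
    return -R.T@t, np.c_[u,np.ones(len(u))]@R
def toz(p,uv,z):
    c,d=ray(p,uv); return c+d*((z-c[2])/d[:,2])[:,None]
def proj(p,X):
    R=cv2.Rodrigues(np.array(p['rvec'],float))[0]; t=np.array(p['tvec'],float).ravel()
    Y=np.atleast_2d(X)@R.T+t; s=Y[:,:2]/Y[:,2:]
    s=s*(1+p['k1']*(s**2).sum(1,keepdims=True)); return s*K(p)+[p['cx'],p['cy']]
E
python3 - <<'E'
from h import *
np.set_printoptions(precision=4,suppress=True)
o=ctrl.get_obs(); print({k:np.round(v,3) for k,v in o.items()})
for n in ['scene','side','wrist']:
    p=snap(n,n+'0'); print(n,p['vertical_fov'],p['cx'],p['cy'],p['k1'],ray(p,[280,210]))
    for t in ['drawer_handle','board','cab','tile0','tray','looptool','spoon','rib']:
        print(t,[(np.round(np.array(d['xy'])*[560,420],1),round(d['conf'],2)) for d in ctrl.boxes_of(p,t)])
E
```

```text
pics
{'clock': np.float64(0.0), 'joint_pos': array([ 16.509,  20.591,   0.632,  -0.02 , -70.135, -16.508]), 'qvel': array([ 0.055, -0.011,  0.047, -0.079,  0.021,  0.02 ]), 'tau': array([ -0.001, -58.273,  29.306,   6.997,   0.007,  -0.   ]), 'tool_pos': array([0.675, 0.   , 0.291]), 'orientation': array([179.905,  -0.009, -90.005]), 'force': array([-0.394,  0.692, -0.376]), 'moment': array([0.044, 0.006, 0.002]), 'gripper_force': np.float64(0.0), 'opening': np.float64(0.087)}
scene 57.54405982632027 285.29907368577915 204.38036961043545 -0.0481700266406048 (array([1.1932, 0.659 , 0.7933]), array([[-0.545 , -0.5385, -0.643 ]]))
drawer_handle [(array([221.7, 191.4]), 0.59), (array([349.3, 240.3]), 0.48), (array([354.8, 209.8]), 0.36)]
board [(array([348.1, 241.7]), 0.93)]
cab [(array([180.5, 189.7]), 0.82)]
tile0 []
tray [(array([222.6, 193. ]), 0.52)]
looptool [(array([235.6, 252.6]), 0.76), (array([350. , 244.3]), 0.31), (array([224.6, 206.6]), 0.19)]
spoon [(array([352.3, 209.1]), 0.56)]
rib [(array([393.9, 234. ]), 0.81)]
side 53.05208325143223 277.82218531440395 205.1759207101490
[... 180 characters left out ...]
(array([279.5, 261.4]), 0.78)]
cab [(array([296.7, 144.2]), 0.95), (array([307.5, 155.1]), 0.53)]
tile0 []
tray [(array([309.8, 158.2]), 0.68)]
looptool [(array([232.3, 201.5]), 0.46)]
spoon [(array([319.7, 257.4]), 0.86), (array([276.4, 264.5]), 0.35)]
rib []
wrist 62.09078935286064 280.5793383313489 212.11849895420548 0.0026561915995948226 (array([ 0.6744, -0.0787,  0.3846]), array([[ 0.0032,  0.2822, -0.9594]]))
drawer_handle [(array([316.6,  27.7]), 0.96), (array([419. , 253.8]), 0.41)]
board [(array([418.4, 253.5]), 0.6)]
cab [(array([280.9,  19.3]), 0.87)]
tile0 []
tray [(array([321.1,  27.8]), 0.84)]
looptool [(array([223.9, 209.5]), 0.94)]
spoon [(array([526.5, 247.6]), 0.57)]
rib []
```

```bash
python3 -c "
import cv2,numpy as np
a=[cv2.imread('pics/%s0.png'%n) for n in ['scene','side','wrist']]
cv2.imwrite('pics/m0.png',cv2.resize(np.hstack(a[:2]),(800,300)))"
```

```text
(no output)
```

View pics/scene0.png

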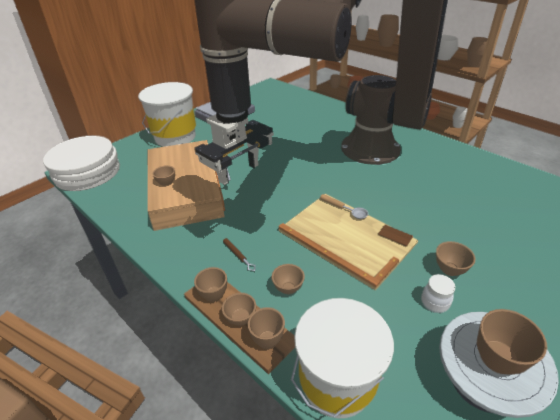

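View pics/wrist0.png

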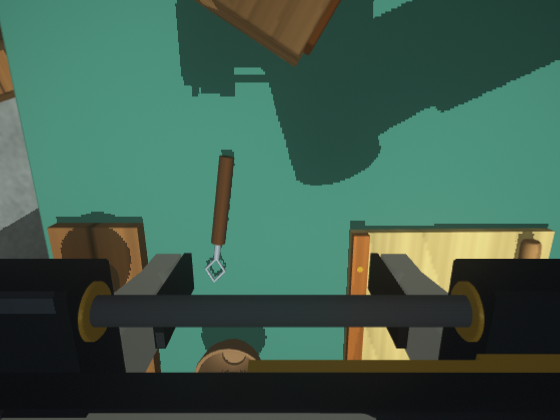

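View pics/side0.png

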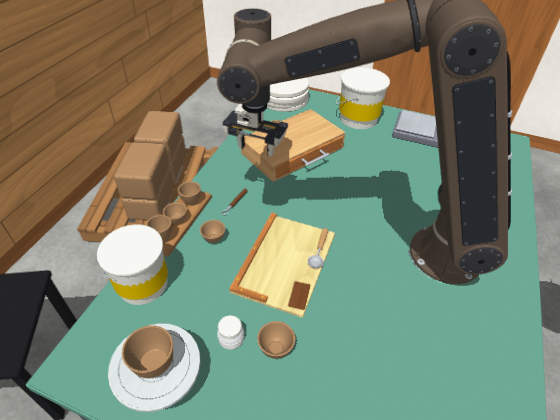

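```bash
python3 - <<'E'
from h import *
np.set_printoptions(precision=4,suppress=True)
p=ctrl.snapshot('side')
print('handle',toz(p,[[304,164],[329,152]],.05))
print('board batten in side tops',toz(p,[[273,216],[232,291],[265,299],[335,234],[309,311]],.02))
m=ctrl.cut_out(p,'drawer_handle')[0]; print(m['conf'],m['pixels'].sum())
h=m['pixels'];ys,xs=np.nonzero(h);print(xs.min(),xs.max(),ys.min(),ys.max())
img=p['color'].copy(); c=img[110:190,230:360]
cv2.imwrite('pics/c1.png',cv2.resize(c,None,fx=6,fy=6)[:,:,::-1])
q=ctrl.snapshot('scene')
print('scene board',toz(q,[[282,231],[376,278],[396,262]],.023), 'cab top',toz(q,[[148,143],[154,220],[221,211]],.08))
w=ctrl.snapshot('wrist')
print('looptool',toz(w,[[228,155],[216,280]],.005),'bowl_a',toz(w,[230,350],.05),'endstop',toz(w,[[352,235],[366,235]],.023),toz(w,[[550,233]],.012),'cabcorner',toz(w,[[297,64],[200,2]],.08),'jar/bowl',toz(p,[[230,332],[277,341]],.03))
E
```

```text
handle [[ 0.5638 -0.2025  0.05  ]
 [ 0.4963 -0.3127  0.05  ]]
board batten in side tops [[0.581  0.0732 0.02  ]
 [0.5782 0.4039 0.02  ]
 [0.4775 0.3925 0.02  ]
 [0.3583 0.0718 0.02  ]
 [0.3461 0.3823 0.02  ]]
0.93 828
275 342 137 177
scene board [[0.6063 0.0841 0.023 ]
 [0.5749 0.3861 0.023 ]
 [0.4923 0.3964 0.023 ]] cab top [[ 0.6325 -0.5799  0.08  ]
 [ 0.8592 -0.178   0.08  ]
 [ 0.7056 -0.0641  0.08  ]]
looptool [[ 0.7318 -0.0292  0.005 ]
 [ 0.753   0.121   0.005 ]] bowl_a [[0.7325 0.1855 0.05  ]] endstop [[0.5961 0.0564 0.023 ]
 [0.5807 0.0564 0.023 ]] [[0.3698 0.0581 0.012 ]] cabcorner [[ 0.6615 -0.1121  0.08  ]
 [ 0.7369 -0.1564  0.08  ]] jar/bowl [[0.5225 0.5302 0.03  ]
 [0.395  0.507  0.03  ]]
```

View pics/c1.png

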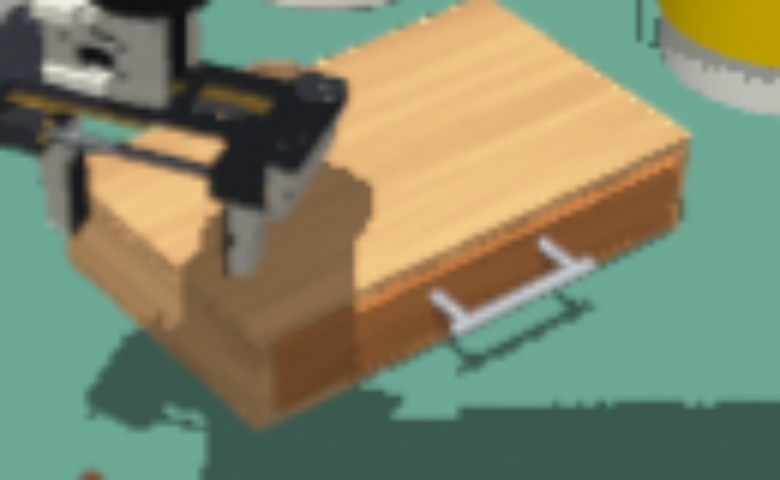

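Request:
send_rows --deltas '[[[0.05, 0.028, 0], 0.07], [[0.1, 0.056, 0], 0.14], [[0.14, 0.078, 0], 0.21], [[0.18, 0.1, 0], 0.28], [[0.22, 0.122, 0], 0.35]]' --gripper 0.23

```text
clock: 1.97
tool_pos: [0.576, -0.1776, 0.2924]
orientation: [-180.0, 0.0, -121.8]
force: [0.4, -1.4, -0.1]
opening: 0.0601
gripper_force: 0.0
```

```bash
python3 - <<'E'
from h import *
np.set_printoptions(precision=4,suppress=True)
p=snap('wrist','w1'); o=ctrl.get_obs(); print(o['tool_pos'],o['orientation'])
print('cam',ray(p,[280,210]))
for d in ctrl.boxes_of(p,'drawer_handle'): print(np.array(d['xy'])*[560,420],d['conf'])
E
```

```text
[ 0.5732 -0.1816  0.2927] [ 179.9696   -0.0586 -122.42  ]
cam (array([ 0.5343, -0.2446,  0.3849]), array([[ 0.1517,  0.2388, -0.9592]]))
[244.384 106.806] 0.82
```

View pics/w1.png

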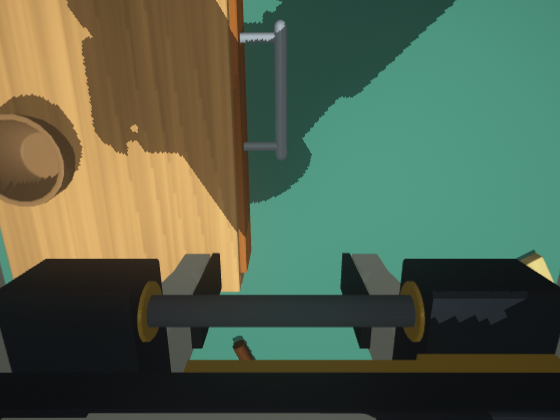

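```bash
cat >> h.py <<'E'
np.set_printoptions(precision=4,suppress=True)
def todelta(goal,yaw_goal):
    "shift shares for next call from measured pose (yaw deg)"
    o=ctrl.get_obs(); y=np.radians(o['orientation'][2]); c,s=np.cos(y),np.sin(y)
    R=np.array([[c,s,0],[s,-c,0],[0,0,-1]])  # columns tool axes
    d=R.T@(np.array(goal)-o['tool_pos']); t=-((yaw_goal-o['orientation'][2]+180)%360-180)
    print('at',np.round(o['tool_pos'],4),np.round(o['orientation'],1),'shift',np.round(d/.8,4),'turn',round(t/90,4))
E
python3 - <<'E'
from h import *
p=snap('wrist')
e=toz(p,[[280.5,24],[281.5,157]],.05); print(e,np.linalg.norm(e[0]-e[1]))
m=e.mean(0); v=e[1]-e[0]; a=np.degrees(np.arctan2(v[1],v[0])); print(m,'bar angle',a)
print('front bottom/top edge line',toz(p,[[243,10],[247,240]],.08))
yaw=a-180
o=ctrl.get_obs(); print(o['tool_pos'],o['orientation'])
todelta([m[0],m[1],.15],yaw)
E
```

```text
[[ 0.497  -0.3048  0.05  ]
 [ 0.5568 -0.2074  0.05  ]] 0.11437044942051396
[ 0.5269 -0.2561  0.05  ] bar angle 58.463267368391165
front bottom/top edge line [[ 0.5198 -0.3234  0.08  ]
 [ 0.6231 -0.1623  0.08  ]]
[ 0.5761 -0.1782  0.2927] [-179.9692    0.0149 -121.7236]
at [ 0.5761 -0.1782  0.2927] [-180.     0.  -121.7] shift [0.1152 0.0011 0.1784] turn -0.0021
```

Request:
send_rows --deltas '[[[0.04, 0.0, 0.03], 0], [[0.08, 0.001, 0.06], 0], [[0.115, 0.001, 0.1], 0], [[0.115, 0.001, 0.15], 0], [[0.115, 0.001, 0.178], 0]]'

```text
clock: 2.53
tool_pos: [0.5267, -0.2542, 0.1463]
orientation: [179.8, -0.0, -121.6]
force: [0.2, 0.9, -0.9]
opening: 0.0212
gripper_force: 0.0
```

```bash
python3 - <<'E'
from h import *
todelta([.5269,-.2561,.097],-121.54); print(ctrl.get_obs()['opening'])
E
```

```text
at [ 0.5267 -0.2542  0.1463] [ 179.8   -0.  -121.6] shift [ 0.0019 -0.0014  0.0617] turn -0.0002
0.021195884344185675
```

Request:
send_rows --deltas '[[[0.001, 0, 0.02], 0], [[0.002, -0.001, 0.04], 0], [[0.002, -0.001, 0.064], 0], [[0.002, -0.001, 0.064], 0], [[0.002, -0.001, 0.064], 0]]'

```text
clock: 2.95
tool_pos: [0.5285, -0.2553, 0.0978]
orientation: [179.9, -0.1, -121.4]
force: [0.7, -1.1, 1.0]
opening: 0.0198
gripper_force: 0.0
```

Request:
send_rows --deltas '[[[0, 0, 0], 0], [[0, 0, 0], 0], [[0, 0, 0], 0], [[0, 0, 0], 0], [[0, 0, 0], 0]]' --gripper 0

```text
clock: 3.37
tool_pos: [0.5293, -0.2557, 0.0998]
orientation: [-179.9, 0.1, -121.5]
force: [0.8, 4.3, 5.1]
opening: 0.0096
gripper_force: 30.0
```

Request:
send_rows --deltas '[[[0, 0.02, 0], 0], [[0, 0.055, 0], 0], [[0, 0.09, 0], 0], [[0, 0.125, 0], 0], [[0, 0.155, 0], 0]]'

```text
clock: 3.78
tool_pos: [0.4231, -0.1908, 0.0997]
orientation: [-179.8, 0.1, -121.5]
force: [3.3, 1.5, 5.1]
opening: 0.0099
gripper_force: 30.0
```

Request:
send_rows --deltas '[[[0, 0.015, 0], 0], [[0, 0.03, 0], 0], [[0, 0.04, 0], 0], [[0, 0.046, 0], 0], [[0, 0.046, 0], 0]]'

```text
clock: 4.2
tool_pos: [0.3967, -0.1737, 0.1002]
orientation: [-179.3, 0.2, -121.3]
force: [17.8, -29.5, -19.7]
opening: 0.0097
gripper_force: 30.0
```

Request:
send_rows --deltas '[[[0, -0.002, 0], 0], [[0, -0.002, 0], 0], [[0, -0.002, 0], 0], [[0, -0.002, 0], 0], [[0, -0.002, 0], 0]]' --gripper 0.23

```text
clock: 4.62
tool_pos: [0.393, -0.1726, 0.0988]
orientation: [-180.0, 0.0, -121.5]
force: [2.2, -1.5, 2.2]
opening: 0.0202
gripper_force: 1.0
```

Request:
send_rows --deltas '[[[0, 0, -0.05], 0], [[0, 0, -0.1], 0], [[0.0, -0.03, -0.15], 0], [[-0.02, -0.06, -0.2], 0], [[-0.04, -0.09, -0.25], 0]]'

```text
clock: 5.03
tool_pos: [0.4586, -0.1835, 0.2845]
orientation: [180.0, 0.0, -121.5]
force: [2.1, 0.6, -0.3]
opening: 0.0201
gripper_force: 0.0
```

Request:
send_rows --deltas '[[[-0.03, -0.03, -0.02], 0], [[-0.05, -0.06, -0.04], 0], [[-0.07, -0.09, -0.06], 0], [[-0.07, -0.09, -0.06], 0], [[-0.07, -0.09, -0.06], 0]]' --gripper 1

```text
clock: 5.45
tool_pos: [0.5505, -0.1727, 0.3296]
orientation: [179.9, -0.0, -121.5]
force: [-0.8, -0.0, -1.2]
opening: 0.0478
gripper_force: 0.0
```

```bash
python3 - <<'E'
from h import *
p=snap('wrist','w2');o=ctrl.get_obs(); print(o['tool_pos'],o['orientation'])
for t in ['tile0','tray','drawer_handle']:
  for d in ctrl.boxes_of(p,t): xy=np.array(d['xy'])*[560,420]; print(t,xy,d['conf'],toz(p,xy,.04))
E
```

```text
[ 0.5493 -0.1728  0.3291] [ 179.8626   -0.0411 -121.4995]
tile0 [322.28  14.91] 0.85 [[ 0.4294 -0.292   0.04  ]]
tile0 [248.08   15.414] 0.79 [[ 0.4915 -0.3296  0.04  ]]
tile0 [316.008 192.402] 0.78 [[ 0.5232 -0.1407  0.04  ]]
tile0 [315.896 110.502] 0.72 [[ 0.4793 -0.2175  0.04  ]]
tile0 [260.624 186.816] 0.67 [[ 0.5729 -0.1787  0.04  ]]
tray [293.776 119.406] 0.97 [[ 0.5038 -0.2219  0.04  ]]
tray [172.48 123.69] 0.58 [[ 0.6159 -0.2855  0.04  ]]
drawer_handle [288.008 117.81 ] 0.82 [[ 0.5082 -0.2265  0.04  ]]
```

View pics/w2.png

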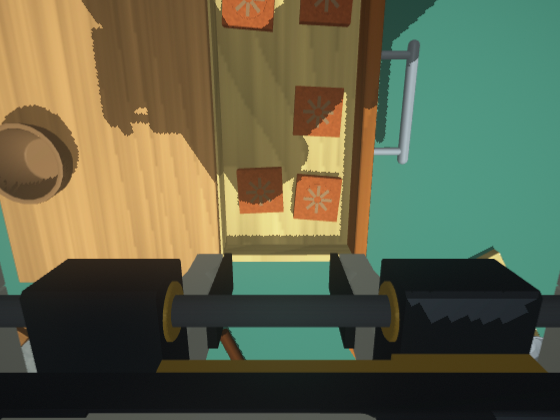

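Request:
send_rows --deltas '[[[0.02, 0, 0], 0], [[0.04, 0, 0], 0], [[0.06, 0, 0], 0], [[0.06, 0, 0], 0], [[0.06, 0, 0], 0]]'

```text
clock: 6.07
tool_pos: [0.5235, -0.2149, 0.3304]
orientation: [-180.0, 0.0, -121.6]
force: [-0.8, 0.2, 0.2]
opening: 0.0869
gripper_force: 0.0
```

```bash
cat >> h.py <<'E'
def tiles(p,z,thing='tile0',cm=.4):
    out=[]
    for d in ctrl.cut_out(p,thing):
        if d['conf']<cm or d['pixels'].sum()<300: continue
        m=d['pixels'].astype(np.uint8)
        c=max(cv2.findContours(m,cv2.RETR_EXTERNAL,cv2.CHAIN_APPROX_NONE)[0],key=len)[:,0]
        X=toz(p,c,z)[:,:2]
        (cx,cy),(w,h),a=cv2.minAreaRect((X*1000).astype(np.float32))
        out.append((cx,cy,w,h,a,d['conf'],np.round(c.mean(0))))
    return out
E
python3 - <<'E'
from h import *
p=snap('wrist','w3')
hd=[toz(p,np.array(d['xy'])*[560,420],.05) for d in ctrl.boxes_of(p,'drawer_handle')]
u=np.array([np.cos(np.radians(-31.54)),np.sin(np.radians(-31.54))]); v=np.array([-u[1],u[0]])
h0=np.array([.395,-.1735]); tr=h0+u*(.035+.012+.073)   # rough tray centre
print(tr)
for t in tiles(p,.04):
    d=np.array(t[:2])/1000-tr
    print(np.round(t[:6],2),t[6],'drawer xy',d@u,d@v,'relangle',(t[4]+31.54)%90)
E
```

```text
[ 0.4973 -0.2363]
[ 478.79 -215.82   51.5    52.59   57.97    0.84] [315. 158.] drawer xy -0.026451551942750496 0.007756520042178598 relangle 89.51058105468749
[ 483.48 -342.19   52.53   51.52   52.88    0.77] [249.  53.] drawer xy 0.043648616222552776 -0.09749049827261944 relangle 84.42195800781249
[ 525.94 -134.93   55.42   53.09   53.43    0.77] [315. 238.] drawer xy -0.028578897398270353 0.10136570371091912 relangle 84.9663572692871
[ 575.4  -176.5    53.61   50.03   60.54    0.74] [260. 231.] drawer xy 0.03532084789756604 0.09180865926922105 relangle 2.077681579589836
[ 417.07 -305.38   52.56   50.49   55.95    0.62] [324.  50.] drawer xy -0.0322004631097641 -0.10085493817974964 relangle 87.4863768005371
```

View pics/w3.png

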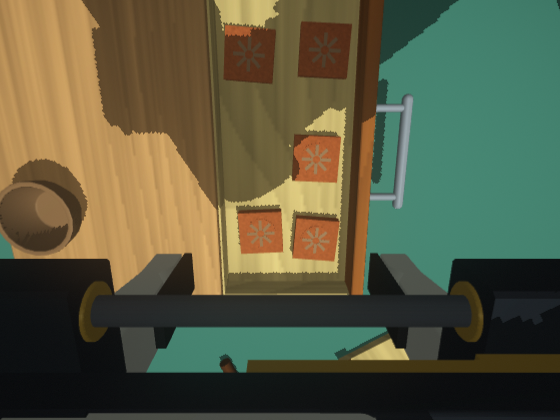

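```bash
python3 - <<'E'
from h import *
todelta([.5245,-.138,.2],146)
E
```

```text
at [ 0.5246 -0.214   0.3303] [-180.     0.  -121.5] shift [-0.0809  0.0497  0.1629] turn 1.0278
```

Request:
send_rows --deltas '[[[-0.02, 0.01, 0], 0.08], [[-0.04, 0.02, 0], 0.16], [[-0.06, 0.035, 0], 0.24], [[-0.081, 0.05, 0], 0.32], [[-0.081, 0.05, 0], 0.39]]' --gripper 0.72

```text
clock: 6.63
tool_pos: [0.5245, -0.1352, 0.3303]
orientation: [180.0, 0.0, -156.8]
force: [-0.3, -0.6, -0.2]
opening: 0.0644
gripper_force: 0.0
```

Request:
send_rows --deltas '[[[0, 0, 0.04], 0.08], [[0, 0, 0.08], 0.16], [[0, 0, 0.11], 0.24], [[0, 0, 0.13], 0.32], [[0, 0, 0.16], 0.39]]'

```text
clock: 7.05
tool_pos: [0.5251, -0.1375, 0.2022]
orientation: [180.0, 0.1, 168.0]
force: [0.9, 0.1, 0.4]
opening: 0.0627
gripper_force: 0.0
```

Request:
send_rows --deltas '[[[0, 0, 0], 0.08], [[0, 0, 0], 0.16], [[0, 0, 0], 0.24], [[0, 0, 0], 0.25], [[0, 0, 0], 0.25]]'

```text
clock: 7.47
tool_pos: [0.5247, -0.1376, 0.2022]
orientation: [-180.0, -0.0, 146.0]
force: [-0.5, 1.1, -0.7]
opening: 0.0631
gripper_force: 0.0
```

```bash
python3 - <<'E'
from h import *
todelta([.5245,-.138,.096],146)
print(ctrl.get_obs()['joint_pos'])
E
```

```text
at [ 0.5247 -0.1376  0.2022] [-180.   -0.  146.] shift [-0.0001 -0.0005  0.1328] turn -0.0003
[   6.0146   12.6158  -23.1902    0.0017  -54.1995 -130.0468]
```

Request:
send_rows --deltas '[[[0, 0, 0.05], 0], [[0, 0, 0.1], 0], [[0, 0, 0.122], 0], [[0, 0, 0.132], 0], [[0, 0, 0.132], 0]]'

```text
clock: 7.88
tool_pos: [0.5238, -0.1379, 0.0951]
orientation: [-179.9, -0.1, 146.0]
force: [-0.1, 0.3, 0.4]
opening: 0.0633
gripper_force: 0.0
```

Request:
send_rows --deltas '[[[0, 0, 0], 0], [[0, 0, 0], 0], [[0, 0, 0], 0], [[0, 0, 0], 0], [[0, 0, 0], 0]]' --gripper 0.4

```text
clock: 8.3
tool_pos: [0.5256, -0.1379, 0.0983]
orientation: [179.9, 0.1, 145.8]
force: [0.5, 1.9, 6.2]
opening: 0.0493
gripper_force: 29.9
```

Request:
send_rows --deltas '[[[0, 0, -0.05], 0], [[0, 0, -0.1], 0], [[0, 0, -0.15], 0], [[0.01, 0.03, -0.19], 0], [[0.03, 0.06, -0.22], 0]]'

```text
clock: 8.72
tool_pos: [0.5325, -0.0854, 0.2767]
orientation: [179.9, 0.2, 145.7]
force: [2.4, 0.4, -0.6]
opening: 0.0494
gripper_force: 29.9
```

Request:
send_rows --deltas '[[[0.02, 0.045, -0.01], 0], [[0.04, 0.09, -0.02], 0], [[0.06, 0.135, -0.03], 0], [[0.08, 0.18, -0.04], 0], [[0.1, 0.225, -0.05], 0]]'

```text
clock: 9.13
tool_pos: [0.5662, 0.1108, 0.3138]
orientation: [179.9, 0.0, 145.8]
force: [1.3, 0.7, -0.4]
opening: 0.0497
gripper_force: 29.9
```

Request:
send_rows --deltas '[[[0.02, 0.04, 0], -0.075], [[0.04, 0.08, 0], -0.15], [[0.06, 0.12, 0], -0.225], [[0.08, 0.15, 0], -0.3], [[0.1, 0.178, 0], -0.378]]'

```text
clock: 9.55
tool_pos: [0.5802, 0.2736, 0.3127]
orientation: [180.0, -0.0, -179.8]
force: [0.1, -0.0, -1.1]
opening: 0.0494
gripper_force: 29.9
```

Request:
send_rows --deltas '[[[0, 0, 0], 0], [[0, 0, 0], 0], [[0, 0, 0], 0], [[0, 0, 0], 0], [[0, 0, 0], 0]]'

```text
clock: 9.97
tool_pos: [0.5805, 0.2708, 0.3131]
orientation: [180.0, 0.0, 179.7]
force: [0.9, -1.1, -0.0]
opening: 0.0495
gripper_force: 29.9
```

```bash
python3 - <<'E'
from h import *
o=ctrl.get_obs(); print(o['tool_pos'],o['orientation'],o['opening'])
p=snap('wrist','w4')
E
```

```text
[0.5805 0.2708 0.3131] [179.9877   0.0151 179.7217] 0.049532086155140986
```

View pics/w4.png

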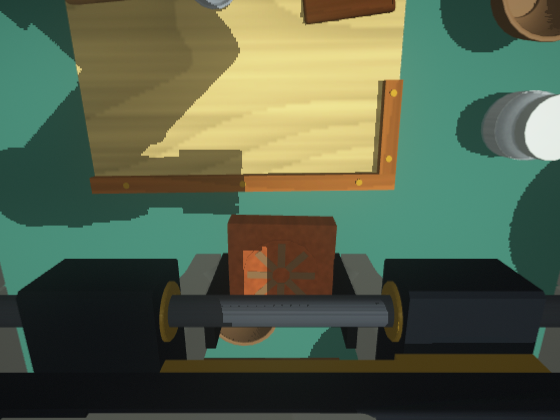

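```bash
python3 - <<'E'
from h import *
i=cv2.imread('pics/w4.png'); cv2.imwrite('pics/c4.png',cv2.resize(i[70:200,330:420],None,fx=4,fy=4,interpolation=0))
for c in (120,200,260,300,340): print(c,[tuple(int(x) for x in i[r,c][::-1]) for r in range(168,194,1)])
E
```

```text
120 [(102, 92, 57), (104, 93, 58), (106, 95, 60), (108, 97, 61), (110, 100, 62), (112, 100, 62), (112, 102, 62), (101, 87, 53), (76, 55, 31), (78, 52, 28), (86, 56, 30), (88, 57, 31), (89, 58, 31), (89, 58, 31), (88, 57, 31), (86, 57, 30), (85, 56, 30), (84, 54, 29), (83, 54, 29), (82, 54, 30), (83, 54, 29), (85, 55, 30), (88, 58, 30), (92, 60, 32), (87, 61, 35), (66, 67, 49)]
200 [(103, 93, 57), (105, 95, 59), (106, 96, 59), (109, 98, 61), (111, 100, 62), (115, 105, 65), (105, 92, 55), (79, 58, 33), (78, 54, 30), (82, 56, 30), (79, 55, 31), (78, 54, 30), (81, 56, 31), (85, 58, 31), (89, 60, 33), (89, 60, 33), (88, 60, 33), (88, 61, 33), (88, 59, 32), (88, 59, 32), (89, 60, 33), (89, 60, 33), (89, 60, 33), (83, 60, 34), (66, 68, 49), (47, 76, 63)]
260 [(211, 192, 122), (212, 193, 122), (213, 194, 122), (212, 193, 122), (211, 192, 120), (179, 160, 97), (92, 71, 42), (111, 73, 38), (154, 99, 48), (161, 104, 51), (159, 102, 52), (159, 102, 50), (162, 104, 51), (165, 106, 53), (164, 105, 52), (164, 105, 52), (163, 105, 52), (163, 104, 52), (167, 106, 53), (172, 110, 54), (179, 115, 55), 
[... 225 characters left out ...]
54), (165, 107, 53), (164, 107, 54), (166, 107, 54), (170, 110, 55), (173, 112, 55), (173, 111, 54), (173, 111, 54), (173, 111, 55), (172, 110, 55), (173, 111, 54), (172, 110, 54), (172, 111, 55), (175, 112, 55), (166, 123, 71), (121, 140, 105), (88, 148, 124), (88, 148, 125)]
340 [(217, 196, 125), (216, 197, 125), (216, 197, 126), (216, 197, 125), (183, 163, 100), (87, 67, 39), (112, 76, 40), (157, 102, 51), (170, 111, 55), (170, 110, 54), (173, 112, 54), (178, 116, 56), (180, 117, 58), (180, 116, 58), (179, 115, 57), (178, 115, 57), (177, 115, 57), (177, 116, 57), (178, 115, 57), (179, 116, 58), (180, 116, 57), (186, 120, 59), (161, 134, 90), (88, 149, 125), (87, 149, 126), (87, 149, 126)]
```

View pics/c4.png

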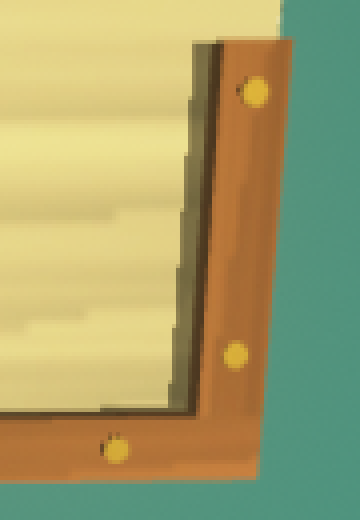

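```bash
python3 - <<'E'
from h import *
p=snap('wrist')
b=toz(p,[[120,175.5],[260,173.3],[340,172.4]],.012); print(b)
v=b[2]-b[0]; print('batten dir deg (from -y)',np.degrees(np.arctan2(v[1],v[0])))
print('stop',toz(p,[[382.7,81],[376.8,171]],.012),'corner',toz(p,[[376.8,172]],.012))
print('outer',toz(p,[[300,190.7],[340,190.3]],.023),toz(p,[[394.5,188.5]],.023))
for d in ctrl.boxes_of(p,'board'): print(d)
# network-free check from side cam
s=snap('side'); print('corner in side',proj(s,toz(p,[[376.8,172]],.012)));cv2.imwrite('pics/s4.png',s['color'][:,:,::-1])
q=snap('scene','q4');print(proj(q,toz(p,[[376.8,172]],.012)))
E
```

```text
[[0.5763 0.087  0.012 ]
 [0.5746 0.2468 0.012 ]
 [0.5741 0.3379 0.012 ]]
batten dir deg (from -y) 90.50042463450094
stop [[0.4767 0.3788 0.012 ]
 [0.5727 0.3797 0.012 ]] corner [[0.5738 0.3798 0.012 ]]
outer [[0.5926 0.2919 0.023 ]
 [0.5924 0.3369 0.023 ]] [[0.5907 0.398  0.023 ]]
{'xy': [0.42, 0.229], 'conf': 0.77}
corner in side [[236.9918 286.6966]]
[[373.5902 279.2663]]
```

Request:
send_rows --deltas '[[[0.02, 0.03, 0.04], -0.009], [[0.048, 0.06, 0.08], -0.009], [[0.048, 0.06, 0.13], -0.009], [[0.048, 0.06, 0.18], -0.009], [[0.048, 0.06, 0.23], -0.009]]'

```text
clock: 10.63
tool_pos: [0.5418, 0.3204, 0.1277]
orientation: [179.9, 0.1, -179.3]
force: [1.0, 1.0, -1.6]
opening: 0.0496
gripper_force: 29.9
```

Request:
send_rows --deltas '[[[0, 0, 0.025], 0], [[0, 0, 0.045], 0], [[0, 0, 0.055], 0], [[0, 0, 0.057], 0], [[0, 0, 0.057], 0]]'

```text
clock: 11.05
tool_pos: [0.5424, 0.3196, 0.0833]
orientation: [-180.0, -0.0, -179.4]
force: [-0.1, 0.3, -0.4]
opening: 0.0496
gripper_force: 29.9
```

Request:
send_rows --deltas '[[[0, 0, 0.001], 0], [[-0.003, 0, 0.001], 0], [[-0.006, 0, 0.001], 0], [[-0.009, 0, 0.001], 0], [[-0.009, 0, 0.001], 0]]'

```text
clock: 11.47
tool_pos: [0.5501, 0.3202, 0.083]
orientation: [180.0, 0.0, -179.4]
force: [-3.1, -0.0, 5.5]
opening: 0.0494
gripper_force: 29.9
```

Request:
send_rows --deltas '[[[-0.002, 0, 0], 0], [[-0.004, 0, 0], 0], [[-0.004, 0, 0], 0], [[-0.004, 0, 0], 0], [[-0.004, 0, 0], 0]]'

```text
clock: 11.88
tool_pos: [0.5517, 0.3202, 0.083]
orientation: [-180.0, -0.1, -179.4]
force: [-10.1, 1.9, 9.4]
opening: 0.0498
gripper_force: 29.9
```

Request:
send_rows --deltas '[[[0, 0, 0], 0], [[0, 0, 0], 0], [[0, 0, 0], 0], [[0, 0, 0], 0], [[0, 0, -0.02], 0]]' --gripper 0.72

```text
clock: 12.3
tool_pos: [0.5516, 0.3188, 0.0954]
orientation: [-179.8, -0.2, -179.4]
force: [-0.2, 0.5, -0.2]
opening: 0.0626
gripper_force: 0.0
```

Request:
send_rows --deltas '[[[0, 0, -0.025], 0], [[0.002, -0.03, -0.025], 0], [[0.003, -0.066, -0.025], 0], [[0.003, -0.066, -0.025], 0], [[0.003, -0.066, -0.025], 0]]' --gripper 0

```text
clock: 12.72
tool_pos: [0.551, 0.2659, 0.1185]
orientation: [180.0, 0.0, -179.5]
force: [0.9, 0.9, 1.0]
opening: 0.0352
gripper_force: 0.0
```

Request:
send_rows --deltas '[[[0, 0, 0], 0], [[0, 0, 0.02], 0], [[0, 0, 0.044], 0], [[0, 0, 0.044], 0], [[0, 0, 0.044], 0]]'

```text
clock: 13.13
tool_pos: [0.5505, 0.2674, 0.0822]
orientation: [-179.9, -0.1, -179.3]
force: [-0.1, -0.3, 0.3]
opening: 0.0027
gripper_force: 0.0
```

```bash
python3 - <<'E'
from h import *
s=snap('side','s5');o=ctrl.get_obs(); print(o['tool_pos'],o['force'],o['opening'])
cv2.imwrite('pics/c5.png',cv2.resize(s['color'][180:330,180:380,::-1],None,fx=4,fy=4))
print(proj(s,[[.574,.38,.012],[.574,.345,.026],[.574,.295,.026],[.524,.295,.026]])-[180,180])
E
```

```text
[0.551  0.2678 0.0831] [0.5787 0.5285 0.4711] 0.0016230922990167157
[[ 56.9154 106.7359]
 [ 61.6335  95.1129]
 [ 68.4326  82.8999]
 [ 83.2775  87.8151]]
```

View pics/c5.png

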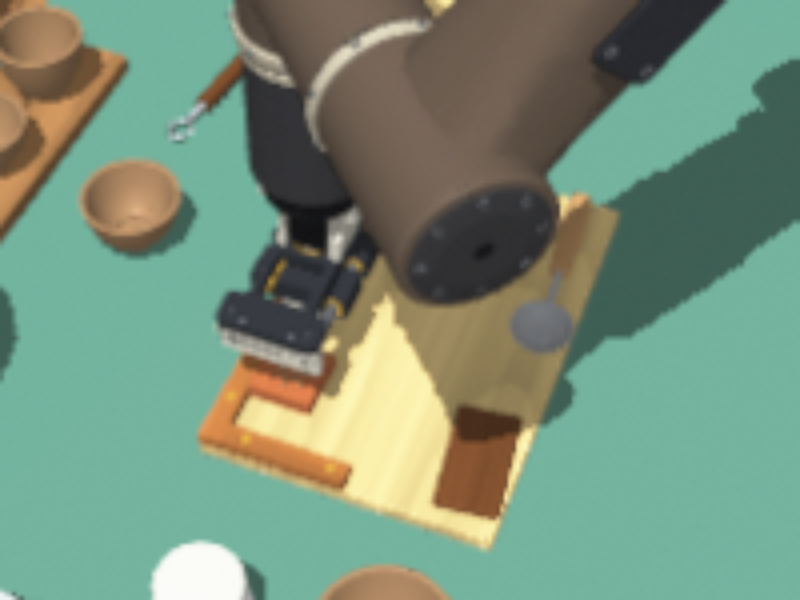

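Request:
send_rows --deltas '[[[0, 0.01, 0], 0], [[0, 0.02, 0], 0], [[0, 0.03, 0], 0], [[0, 0.04, 0], 0], [[0, 0.046, 0], 0]]'

```text
clock: 13.6
tool_pos: [0.5506, 0.3055, 0.0836]
orientation: [180.0, 0.0, -179.3]
force: [1.2, -1.3, 0.2]
opening: 0.0002
gripper_force: 0.7
```

Request:
send_rows --deltas '[[[0, 0.003, 0], 0], [[0, 0.005, 0], 0], [[0, 0.007, 0], 0], [[0, 0.007, 0], 0], [[0, 0.007, 0], 0]]'

```text
clock: 14.02
tool_pos: [0.5504, 0.3097, 0.083]
orientation: [180.0, 0.0, -179.4]
force: [0.0, -0.1, -1.0]
opening: 0.0008
gripper_force: 0.0
```

Request:
send_rows --deltas '[[[0, 0.002, 0], 0], [[0, 0.004, 0], 0], [[0, 0.004, 0], 0], [[0, 0.004, 0], 0], [[0, 0.004, 0], 0]]'

```text
clock: 14.43
tool_pos: [0.5504, 0.3129, 0.0831]
orientation: [180.0, 0.0, -179.4]
force: [0.7, -0.3, -0.4]
opening: 0.0005
gripper_force: 0.0
```

Request:
send_rows --deltas '[[[0, 0.002, 0], 0], [[0, 0.004, 0], 0], [[0, 0.005, 0], 0], [[0, 0.005, 0], 0], [[0, 0.005, 0], 0]]'

```text
clock: 14.85
tool_pos: [0.5501, 0.3141, 0.0831]
orientation: [-179.8, -0.1, -179.4]
force: [2.5, -10.8, 3.4]
opening: 0.0004
gripper_force: 5.5
```

Request:
send_rows --deltas '[[[0, -0.006, 0], 0], [[0, -0.006, -0.05], 0], [[0, -0.02, -0.1], 0], [[0, -0.05, -0.14], 0], [[0, -0.08, -0.18], 0]]' --gripper 0.72

```text
clock: 15.27
tool_pos: [0.551, 0.2529, 0.2289]
orientation: [179.9, 0.0, -179.3]
force: [1.2, 0.2, -0.0]
opening: 0.0283
gripper_force: 0.0
```

Request:
send_rows --deltas '[[[0, -0.045, -0.02], 0], [[0, -0.09, -0.04], 0], [[0, -0.135, -0.06], 0], [[0, -0.18, -0.08], 0], [[0, -0.225, -0.1], 0]]'

```text
clock: 15.68
tool_pos: [0.5526, 0.0714, 0.3082]
orientation: [180.0, 0.1, -179.3]
force: [1.9, 0.6, -0.5]
opening: 0.0603
gripper_force: 0.0
```

Request:
send_rows --deltas '[[[0, -0.05, 0], 0.08], [[0, -0.1, 0], 0.15], [[0, -0.15, 0], 0.23], [[0, -0.2, 0], 0.31], [[0, -0.25, 0], 0.355]]'

```text
clock: 16.1
tool_pos: [0.5549, -0.1288, 0.3075]
orientation: [179.9, 0.1, 148.3]
force: [1.1, 0.4, 0.2]
opening: 0.0632
gripper_force: 0.0
```

```bash
python3 - <<'E'
from h import *
todelta([.557,-.273,.32],148.5)
E
```

```text
at [ 0.5549 -0.1288  0.3075] [179.9   0.1 148.3] shift [-0.0969 -0.152  -0.0156] turn -0.0021
```

Request:
send_rows --deltas '[[[-0.03, -0.04, -0.01], 0], [[-0.06, -0.08, -0.01], 0], [[-0.08, -0.12, -0.015], 0], [[-0.095, -0.145, -0.015], 0], [[-0.095, -0.145, -0.015], 0]]'

```text
clock: 16.52
tool_pos: [0.5595, -0.2696, 0.3187]
orientation: [-180.0, 0.0, 148.5]
force: [-0.4, 0.6, 0.4]
opening: 0.0627
gripper_force: 0.0
```

```bash
python3 - <<'E'
from h import *
p=snap('wrist','w6')
for t in tiles(p,.04): print(np.round(t[:6],2),t[6],'yaw',[a for a in (t[4]+90,t[4]+180,t[4]) if 100<a<195])
E
```

```text
[ 575.74 -175.03   50.34   51.65   61.36    0.77] [366. 148.] yaw [151.356201171875]
[ 478.44 -215.79   50.     49.98   56.14    0.74] [285.  86.] yaw [146.14353942871094]
[717.12 -31.01  35.83  16.64  81.45   0.69] [544. 190.] yaw [171.44549560546875]
[ 483.74 -341.23   53.56   51.24   53.75    0.68] [186. 157.] yaw [143.75498962402344]
[ 417.04 -304.74   54.56   52.19   54.66    0.67] [177.  80.] yaw [144.6596794128418]
[ 490.27 -231.2   367.12  190.2    58.23    0.54] [278.  96.] yaw [148.22737503051758]
```

View pics/w6.png

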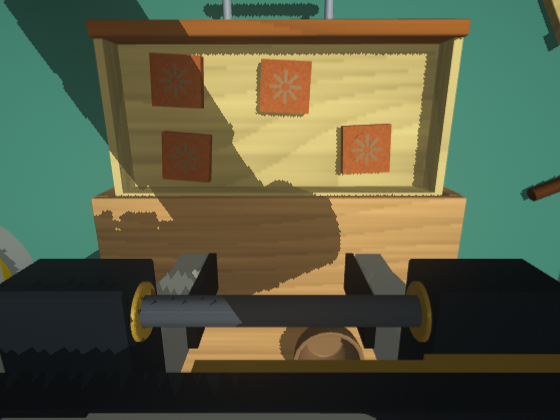

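```bash
python3 - <<'E'
from h import *
todelta([.575,-.1755,.20],151)
E
```

```text
at [ 0.5596 -0.2666  0.3186] [180.   -0.  148.6] shift [0.043  0.1072 0.1483] turn -0.0272
```

Request:
send_rows --deltas '[[[0.015, 0.035, 0.03], -0.027], [[0.03, 0.07, 0.06], -0.027], [[0.043, 0.107, 0.09], -0.027], [[0.043, 0.107, 0.13], -0.027], [[0.043, 0.107, 0.148], -0.027]]'

```text
clock: 17.03
tool_pos: [0.5738, -0.1714, 0.1975]
orientation: [-180.0, -0.2, 151.3]
force: [-0.9, -0.2, -1.4]
opening: 0.0631
gripper_force: 0.0
```

Request:
send_rows --deltas '[[[0, 0, 0.05], 0], [[0, 0, 0.1], 0], [[0, 0, 0.12], 0], [[0, 0, 0.129], 0], [[0, 0, 0.129], 0]]'

```text
clock: 17.45
tool_pos: [0.5743, -0.1737, 0.096]
orientation: [-179.9, -0.1, 151.2]
force: [-0.4, -1.5, 0.7]
opening: 0.0627
gripper_force: 0.0
```

Request:
send_rows --deltas '[[[0, 0, 0], 0], [[0, 0, 0], 0], [[0, 0, 0], 0], [[0, 0, 0], 0], [[0, 0, 0], 0]]' --gripper 0.4

```text
clock: 17.87
tool_pos: [0.5762, -0.1746, 0.0994]
orientation: [179.9, 0.2, 151.1]
force: [0.2, 2.7, 7.3]
opening: 0.0495
gripper_force: 30.0
```

Request:
send_rows --deltas '[[[0, 0, -0.045], 0], [[0, 0, -0.09], 0], [[0.015, 0.03, -0.12], 0], [[0.04, 0.06, -0.135], 0], [[0.065, 0.1, -0.135], 0]]'

```text
clock: 18.28
tool_pos: [0.569, -0.0798, 0.2097]
orientation: [179.8, 0.3, 151.0]
force: [0.6, 0.6, -1.6]
opening: 0.0494
gripper_force: 30.0
```

Request:
send_rows --deltas '[[[0.027, 0.042, 0], 0], [[0.054, 0.083, 0], 0], [[0.08, 0.125, 0], 0], [[0.107, 0.165, 0], 0], [[0.133, 0.205, 0], 0]]'

```text
clock: 18.7
tool_pos: [0.5535, 0.1171, 0.2063]
orientation: [179.9, 0.0, 151.1]
force: [0.6, 0.5, -1.1]
opening: 0.0495
gripper_force: 30.0
```

Request:
send_rows --deltas '[[[0.027, 0.042, 0], -0.07], [[0.054, 0.083, 0], -0.14], [[0.08, 0.12, 0], -0.21], [[0.106, 0.16, 0], -0.28], [[0.106, 0.16, 0], -0.328]]'

```text
clock: 19.12
tool_pos: [0.5416, 0.2741, 0.206]
orientation: [179.9, 0.1, -178.8]
force: [0.8, -1.2, -0.4]
opening: 0.0493
gripper_force: 30.0
```

```bash
python3 - <<'E'
from h import *
todelta([.543,.269,.083],-179.5)
p=snap('wrist','w7')
print(proj(p,[[.574,.38,.012]]))
for t in tiles(p,.026,cm=.2): print(np.round(t[:6],2),t[6])
E
```

```text
at [0.5416 0.2741 0.206 ] [ 179.9    0.1 -178.8] shift [-0.0016 -0.0064  0.1538] turn 0.0076
[[400.6244 240.4601]]
[586.74 274.5   70.24  89.22   1.1    0.95] [280. 257.]
[545.67 352.55  53.02  54.35   1.1    0.87] [377. 213.]
[491.94 226.91 198.33 336.08   0.68   0.3 ] [236. 125.]
```

Request:
send_rows --deltas '[[[-0.001, -0.006, 0.04], 0.007], [[-0.001, -0.006, 0.08], 0.007], [[-0.001, -0.006, 0.12], 0.007], [[-0.001, -0.006, 0.145], 0.007], [[-0.001, -0.006, 0.152], 0.007]]'

```text
clock: 19.63
tool_pos: [0.5417, 0.2616, 0.0833]
orientation: [-179.8, -0.2, 179.8]
force: [-20.2, -3.4, 49.9]
opening: 0.0496
gripper_force: 30.0
```

Request:
send_rows --deltas '[[[0, 0, 0.002], 0], [[-0.003, 0, 0.002], 0], [[-0.006, 0, 0.002], 0], [[-0.009, 0, 0.002], 0], [[-0.009, 0, 0.002], 0]]'

```text
clock: 20.05
tool_pos: [0.5498, 0.2625, 0.0834]
orientation: [-180.0, -0.0, 179.8]
force: [-3.9, -1.6, 7.5]
opening: 0.0494
gripper_force: 30.0
```

Request:
send_rows --deltas '[[[-0.002, 0, 0], -0.007], [[-0.004, 0, 0], -0.007], [[-0.005, 0, 0], -0.007], [[-0.005, 0, 0], -0.007], [[-0.005, 0, 0], -0.007]]'

```text
clock: 20.47
tool_pos: [0.5506, 0.2623, 0.0834]
orientation: [-179.9, -0.3, -179.6]
force: [-20.4, 2.6, 17.8]
opening: 0.0498
gripper_force: 30.0
```

Request:
send_rows --deltas '[[[0.003, 0, 0], 0], [[0.003, 0, 0], 0], [[0.003, 0, 0], 0], [[0.003, 0, 0], 0], [[0.003, 0, -0.02], 0]]' --gripper 0.72

```text
clock: 20.88
tool_pos: [0.5504, 0.2622, 0.0957]
orientation: [-179.8, -0.2, -179.5]
force: [0.1, -0.5, -1.3]
opening: 0.0628
gripper_force: 0.0
```

Request:
send_rows --deltas '[[[0, 0, -0.025], 0], [[0, -0.03, -0.025], 0], [[0, -0.066, -0.025], 0], [[0, -0.066, -0.025], 0], [[0, -0.066, -0.025], 0]]' --gripper 0

```text
clock: 21.3
tool_pos: [0.5522, 0.2094, 0.1184]
orientation: [180.0, 0.0, -179.5]
force: [0.6, -0.7, -0.9]
opening: 0.0352
gripper_force: 0.0
```

Request:
send_rows --deltas '[[[0, 0, 0], 0], [[0, 0, 0.02], 0], [[0, 0, 0.044], 0], [[0, 0, 0.044], 0], [[0, 0, 0.044], 0]]'

```text
clock: 21.72
tool_pos: [0.5516, 0.211, 0.0822]
orientation: [-179.9, -0.1, -179.3]
force: [0.1, -0.0, 1.1]
opening: 0.003
gripper_force: 0.0
```

Request:
send_rows --deltas '[[[0, 0.015, 0], 0], [[0, 0.03, 0], 0], [[0, 0.045, 0], 0], [[0, 0.057, 0], 0], [[0, 0.064, 0], 0]]'

```text
clock: 22.13
tool_pos: [0.5516, 0.264, 0.0837]
orientation: [180.0, 0.1, -179.3]
force: [0.8, -13.3, 6.1]
opening: 0.0004
gripper_force: 8.7
```

Request:
send_rows --deltas '[[[0, 0.002, 0], 0], [[0, 0.004, 0], 0], [[0, 0.005, 0], 0], [[0, 0.005, 0], 0], [[0, 0.005, 0], 0]]'

```text
clock: 22.55
tool_pos: [0.5515, 0.2642, 0.0837]
orientation: [-179.8, -0.0, -179.4]
force: [3.2, -11.9, 6.2]
opening: 0.0006
gripper_force: 5.8
```

Request:
send_rows --deltas '[[[0, -0.006, 0], 0], [[0, -0.006, -0.05], 0], [[0, -0.03, -0.09], 0], [[0, -0.07, -0.12], 0], [[0, -0.12, -0.15], 0]]' --gripper 0.72

```text
clock: 22.97
tool_pos: [0.5528, 0.1752, 0.2027]
orientation: [179.9, 0.1, -179.2]
force: [-0.3, 0.2, -1.1]
opening: 0.0283
gripper_force: 0.0
```

Request:
send_rows --deltas '[[[0.01, -0.05, 0], 0], [[0.02, -0.1, 0], 0], [[0.03, -0.15, 0], 0], [[0.04, -0.2, 0], 0], [[0.05, -0.25, 0], 0]]'

```text
clock: 23.38
tool_pos: [0.514, -0.0273, 0.201]
orientation: [180.0, 0.1, -179.3]
force: [0.7, 0.5, 0.4]
opening: 0.0607
gripper_force: 0.0
```

Request:
send_rows --deltas '[[[0.01, -0.05, 0], 0.077], [[0.02, -0.1, 0], 0.154], [[0.03, -0.15, 0], 0.23], [[0.04, -0.2, 0], 0.307], [[0.041, -0.235, 0], 0.367]]'

```text
clock: 23.8
tool_pos: [0.4826, -0.2167, 0.2009]
orientation: [180.0, 0.0, 147.2]
force: [-0.5, 0.8, 0.7]
opening: 0.0634
gripper_force: 0.0
```

Request:
send_rows --deltas '[[[0, 0, 0], 0], [[0, 0, 0], 0], [[0, 0, 0], 0], [[0, 0, 0], 0], [[0, 0, 0], 0]]'

```text
clock: 24.22
tool_pos: [0.4841, -0.2134, 0.2006]
orientation: [180.0, 0.0, 147.7]
force: [0.4, 0.3, -0.6]
opening: 0.0634
gripper_force: 0.0
```

```bash
python3 - <<'E'
from h import *
todelta([.4785,-.2158,.096],147.5)
p=snap('scene','q8')
for t in tiles(p,.04): print(np.round(t[:6],2),t[6])
E
```

```text
at [ 0.4841 -0.2134  0.2006] [180.    0.  147.7] shift [ 0.0043 -0.0064  0.1308] turn 0.0026
[ 478.98 -218.92  404.52  203.7    58.42    0.62] [240. 171.]
```

Request:
send_rows --deltas '[[[0.004, -0.006, 0.04], 0], [[0.004, -0.006, 0.08], 0], [[0.004, -0.006, 0.11], 0], [[0.004, -0.006, 0.13], 0], [[0.004, -0.006, 0.131], 0]]'

```text
clock: 24.73
tool_pos: [0.4773, -0.216, 0.093]
orientation: [-179.9, -0.2, 147.7]
force: [0.2, 1.4, 0.3]
opening: 0.0633
gripper_force: 0.0
```

Request:
send_rows --deltas '[[[0, 0, 0], 0], [[0, 0, 0], 0], [[0, 0, 0], 0], [[0, 0, 0], 0], [[0, 0, 0], 0]]' --gripper 0.4

```text
clock: 25.15
tool_pos: [0.4792, -0.2167, 0.0969]
orientation: [179.9, 0.1, 147.6]
force: [-0.4, 3.0, 4.9]
opening: 0.0495
gripper_force: 29.9
```

Request:
send_rows --deltas '[[[0, 0, -0.045], 0], [[0, 0, -0.09], 0], [[0.01, 0.02, -0.13], 0], [[0.03, 0.06, -0.14], 0], [[0.05, 0.1, -0.14], 0]]'

```text
clock: 25.57
tool_pos: [0.489, -0.1276, 0.2115]
orientation: [179.8, 0.3, 147.5]
force: [0.8, 0.2, -1.9]
opening: 0.0498
gripper_force: 29.9
```

Request:
send_rows --deltas '[[[0.02, 0.045, 0], 0], [[0.04, 0.09, 0], 0], [[0.06, 0.135, 0], 0], [[0.08, 0.18, 0], 0], [[0.1, 0.225, 0], 0]]'

```text
clock: 25.98
tool_pos: [0.5162, 0.0689, 0.2084]
orientation: [179.9, 0.0, 147.6]
force: [2.3, -0.6, 0.1]
opening: 0.0494
gripper_force: 29.9
```

Request:
send_rows --deltas '[[[0.02, 0.045, 0], -0.075], [[0.04, 0.09, 0], -0.15], [[0.06, 0.135, 0], -0.225], [[0.075, 0.177, 0], -0.3], [[0.075, 0.177, 0], -0.366]]'

```text
clock: 26.4
tool_pos: [0.5431, 0.2242, 0.2081]
orientation: [179.9, 0.1, -178.9]
force: [0.7, -1.0, -0.1]
opening: 0.0496
gripper_force: 29.9
```

Request:
send_rows --deltas '[[[0, 0, 0], 0], [[0, 0, 0], 0], [[0, 0, 0], 0], [[0, 0, 0], 0], [[0, 0, 0], 0]]'

```text
clock: 26.82
tool_pos: [0.5417, 0.2178, 0.208]
orientation: [180.0, 0.0, -179.6]
force: [0.1, 0.0, -0.9]
opening: 0.0496
gripper_force: 29.9
```

```bash
python3 - <<'E'
from h import *
todelta([.542,.217,.084],-179.5)
p=snap('wrist','w9')
for t in tiles(p,.026,cm=.2): print(np.round(t[:6],2),t[6])
E
```

```text
at [0.5417 0.2178 0.208 ] [ 180.     0.  -179.6] shift [-0.0003 -0.001   0.1551] turn -0.0013
[586.56 217.85  91.95  73.75  89.21   0.95] [280. 256.]
[547.52 302.36  52.54  53.07   0.41   0.65] [384. 213.]
[546.38 352.01  54.16  54.51   0.34   0.61] [445. 212.]
```

View pics/w9.png

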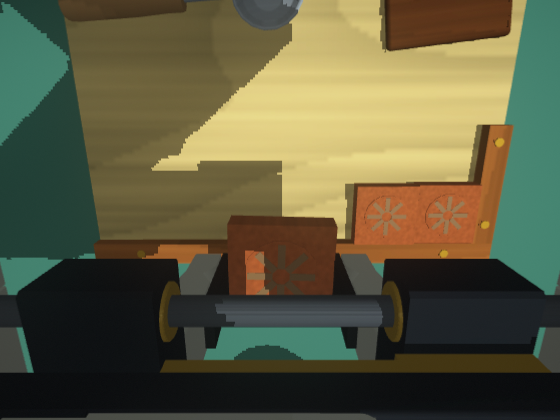

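Request:
send_rows --deltas '[[[0, 0, 0.04], 0], [[0, 0, 0.08], 0], [[0, 0, 0.12], 0], [[0, 0, 0.145], 0], [[0, 0, 0.154], 0]]'

```text
clock: 27.33
tool_pos: [0.5403, 0.2171, 0.0821]
orientation: [-179.8, -0.2, -179.5]
force: [-15.6, -4.6, 42.2]
opening: 0.0498
gripper_force: 30.1
```

Request:
send_rows --deltas '[[[0, 0, 0.001], 0], [[-0.003, 0, 0.001], 0], [[-0.006, 0, 0.001], 0], [[-0.009, 0, 0.001], 0], [[-0.011, 0, 0.001], 0]]'

```text
clock: 27.75
tool_pos: [0.5513, 0.2191, 0.0845]
orientation: [179.9, 0.1, -179.5]
force: [0.5, 0.0, -1.0]
opening: 0.0497
gripper_force: 29.9
```

Request:
send_rows --deltas '[[[-0.002, 0, 0], 0], [[-0.002, 0, 0], 0], [[-0.002, 0, 0], 0], [[-0.002, 0, 0], 0], [[-0.002, 0, 0], 0]]'

```text
clock: 28.17
tool_pos: [0.5519, 0.2188, 0.0838]
orientation: [-180.0, -0.0, -179.5]
force: [-3.1, 0.7, 1.1]
opening: 0.0496
gripper_force: 29.8
```

Request:
send_rows --deltas '[[[-0.002, 0, 0], 0], [[-0.004, 0, 0], 0], [[-0.004, 0, 0], 0], [[-0.004, 0, 0], 0], [[-0.004, 0, 0], 0]]'

```text
clock: 28.58
tool_pos: [0.5527, 0.2183, 0.0829]
orientation: [-179.9, -0.3, -179.5]
force: [-12.4, 4.0, 5.7]
opening: 0.0496
gripper_force: 29.8
```

Request:
send_rows --deltas '[[[0.002, 0, 0], 0], [[0.002, 0, 0], 0], [[0.002, 0, 0], 0], [[0.002, 0, 0], 0], [[0.002, 0, -0.02], 0]]' --gripper 0.72

```text
clock: 29.0
tool_pos: [0.5528, 0.2179, 0.0973]
orientation: [-179.9, -0.2, -179.5]
force: [-0.1, -0.6, -0.1]
opening: 0.063
gripper_force: 0.0
```

Request:
send_rows --deltas '[[[0, 0, -0.025], 0], [[0, -0.03, -0.025], 0], [[0, -0.066, -0.025], 0], [[0, -0.066, -0.025], 0], [[0, -0.066, -0.025], 0]]' --gripper 0

```text
clock: 29.42
tool_pos: [0.5546, 0.1649, 0.1201]
orientation: [180.0, 0.0, -179.6]
force: [0.1, -0.6, 0.3]
opening: 0.035
gripper_force: 0.0
```

Request:
send_rows --deltas '[[[0, 0, 0], 0], [[0, 0, 0.02], 0], [[0, 0, 0.043], 0], [[0, 0, 0.043], 0], [[0, 0, 0.043], 0]]'

```text
clock: 29.83
tool_pos: [0.554, 0.1664, 0.0846]
orientation: [-179.9, -0.1, -179.4]
force: [0.3, -0.2, 0.6]
opening: 0.0031
gripper_force: 0.0
```

Request:
send_rows --deltas '[[[0, 0.015, 0], 0], [[0, 0.03, 0], 0], [[0, 0.045, 0], 0], [[0, 0.055, 0], 0], [[0, 0.06, 0], 0]]'

```text
clock: 30.25
tool_pos: [0.5538, 0.2146, 0.086]
orientation: [-179.9, -0.0, -179.3]
force: [5.1, -19.6, 7.3]
opening: 0.0005
gripper_force: 10.0
```

Request:
send_rows --deltas '[[[0, 0.002, 0], 0], [[0, 0.004, 0], 0], [[0, 0.005, 0], 0], [[0, 0.005, 0], 0], [[0, 0.005, 0], 0]]'

```text
clock: 30.67
tool_pos: [0.5537, 0.2148, 0.086]
orientation: [-179.7, -0.1, -179.5]
force: [4.6, -19.1, 7.5]
opening: 0.0005
gripper_force: 9.4
```

Request:
send_rows --deltas '[[[0, -0.006, 0], 0], [[0, -0.006, -0.05], 0], [[0, -0.03, -0.09], 0], [[0, -0.07, -0.12], 0], [[0, -0.12, -0.15], 0]]' --gripper 0.72

```text
clock: 31.08
tool_pos: [0.5551, 0.1272, 0.2052]
orientation: [179.9, 0.1, -179.3]
force: [-0.0, -1.1, 0.7]
opening: 0.0287
gripper_force: 0.0
```

Request:
send_rows --deltas '[[[0.01, -0.05, 0], 0], [[0.02, -0.1, 0], 0], [[0.03, -0.15, 0], 0], [[0.04, -0.2, 0], 0], [[0.05, -0.25, 0], 0]]'

```text
clock: 31.5
tool_pos: [0.5161, -0.0752, 0.2035]
orientation: [180.0, 0.1, -179.4]
force: [0.1, -0.8, 0.8]
opening: 0.0601
gripper_force: 0.0
```

Request:
send_rows --deltas '[[[0.01, -0.05, 0], 0.077], [[0.02, -0.1, 0], 0.154], [[0.03, -0.15, 0], 0.23], [[0.04, -0.2, 0], 0.307], [[0.043, -0.25, 0], 0.383]]'

```text
clock: 31.92
tool_pos: [0.4832, -0.2757, 0.2034]
orientation: [180.0, 0.0, 145.8]
force: [1.5, 1.0, 0.1]
opening: 0.0633
gripper_force: 0.0
```

```bash
python3 - <<'E'
from h import *
todelta([.484,-.3415,.20],146)
E
```

```text
at [ 0.4832 -0.2757  0.2034] [180.    0.  145.8] shift [-0.0471 -0.0674  0.0043] turn -0.0027
```

Request:
send_rows --deltas '[[[-0.025, -0.03, 0], 0], [[-0.045, -0.062, 0.003], 0], [[-0.045, -0.062, 0.003], 0], [[-0.045, -0.062, 0.003], 0], [[-0.045, -0.062, 0.003], 0]]'

```text
clock: 32.33
tool_pos: [0.4862, -0.3353, 0.2003]
orientation: [180.0, -0.0, 146.0]
force: [0.5, -0.0, -0.0]
opening: 0.063
gripper_force: 0.0
```

```bash
python3 - <<'E'
from h import *
todelta([.484,-.3415,.096],146)
p=snap('wrist','w10')
for t in tiles(p,.04): print(np.round(t[:6],2),t[6])
E
```

```text
at [ 0.4862 -0.3353  0.2003] [180.  -0. 146.] shift [-0.002  -0.008   0.1304] turn 0.0005
[ 416.53 -306.45   50.03   49.56   56.      0.87] [260. 111.]
[ 482.29 -341.77   49.54   52.86   53.92    0.57] [271. 214.]
```

Tile B is confirmed at (0.483, -0.3415), with A at (0.4165, -0.306).

Request:
send_rows --deltas '[[[-0.001, -0.007, 0.04], 0.01], [[-0.001, -0.007, 0.08], 0.01], [[-0.001, -0.007, 0.11], 0.01], [[-0.001, -0.007, 0.13], 0.01], [[-0.001, -0.007, 0.13], 0.01]]'

```text
clock: 32.85
tool_pos: [0.4828, -0.339, 0.0937]
orientation: [-179.9, -0.2, 145.3]
force: [-1.0, -0.5, -0.5]
opening: 0.0629
gripper_force: 0.0
```

Request:
send_rows --deltas '[[[0, 0, 0], 0], [[0, 0, 0], 0], [[0, 0, 0], 0], [[0, 0, 0], 0], [[0, 0, 0], 0]]' --gripper 0.4

```text
clock: 33.27
tool_pos: [0.4846, -0.3406, 0.0979]
orientation: [179.9, 0.1, 145.2]
force: [-0.3, 4.2, 5.7]
opening: 0.0498
gripper_force: 30.0
```

Request:
send_rows --deltas '[[[0, 0, -0.045], 0], [[0, 0, -0.09], 0], [[0.015, 0.03, -0.125], 0], [[0.035, 0.065, -0.14], 0], [[0.06, 0.11, -0.14], 0]]'

```text
clock: 33.68
tool_pos: [0.496, -0.2417, 0.2125]
orientation: [179.9, 0.4, 145.0]
force: [1.2, 1.4, -1.1]
opening: 0.0494
gripper_force: 30.0
```

Request:
send_rows --deltas '[[[0.025, 0.045, 0], 0], [[0.049, 0.09, 0], 0], [[0.073, 0.135, 0], 0], [[0.097, 0.18, 0], 0], [[0.122, 0.225, 0], 0]]'

```text
clock: 34.1
tool_pos: [0.517, -0.0358, 0.2091]
orientation: [179.9, 0.0, 145.2]
force: [0.3, -0.0, -0.3]
opening: 0.0497
gripper_force: 30.0
```

Request:
send_rows --deltas '[[[0.025, 0.045, 0], -0.078], [[0.049, 0.09, 0], -0.156], [[0.073, 0.135, 0], -0.234], [[0.098, 0.18, 0], -0.312], [[0.123, 0.228, 0], -0.392]]'

```text
clock: 34.52
tool_pos: [0.54, 0.1686, 0.2091]
orientation: [180.0, 0.0, -179.2]
force: [0.8, 0.2, -1.1]
opening: 0.05
gripper_force: 30.0
```

Request:
send_rows --deltas '[[[0, 0, 0], 0], [[0, 0, 0], 0], [[0, 0, 0], 0], [[0, 0, 0], 0], [[0, 0, 0], 0]]'

```text
clock: 34.93
tool_pos: [0.5403, 0.1656, 0.2086]
orientation: [180.0, 0.0, -179.7]
force: [-0.4, 0.0, -0.5]
opening: 0.0494
gripper_force: 30.0
```

```bash
python3 - <<'E'
from h import *
todelta([.542,.168,.085],-179.5)
p=snap('wrist','w11')
for t in tiles(p,.026,cm=.2): print(np.round(t[:6],2),t[6])
E
```

```text
at [0.5403 0.1656 0.2086] [ 180.     0.  -179.7] shift [-0.0021  0.003   0.1545] turn -0.0022
[585.7  164.87  92.9   72.97  89.49   0.84] [280. 256.]
[537.55 219.44  52.65  52.29   0.47   0.81] [349. 201.]
[547.48 300.87  55.36  57.38   0.27   0.68] [445. 214.]
[546.27 351.43  52.84  54.62   1.44   0.61] [508. 213.]
[491.35 226.53 201.67 337.21   0.26   0.38] [346. 139.]
```

Request:
send_rows --deltas '[[[-0.002, -0.03, 0.04], 0], [[-0.002, -0.057, 0.08], 0], [[-0.002, -0.057, 0.12], 0], [[-0.002, -0.057, 0.145], 0], [[-0.002, -0.057, 0.154], 0]]'

```text
clock: 35.45
tool_pos: [0.5408, 0.1189, 0.083]
orientation: [-179.8, -0.3, -179.7]
force: [-15.3, -6.0, 45.0]
opening: 0.0495
gripper_force: 30.0
```

Request:
send_rows --deltas '[[[0, 0, 0.001], 0], [[-0.003, 0, 0.001], 0], [[-0.006, 0, 0.001], 0], [[-0.009, 0, 0.001], 0], [[-0.011, 0, 0.001], 0]]'

```text
clock: 35.87
tool_pos: [0.5518, 0.1214, 0.085]
orientation: [180.0, 0.0, -179.6]
force: [-5.7, 2.0, 2.8]
opening: 0.0495
gripper_force: 30.0
```

Request:
send_rows --deltas '[[[-0.002, 0, 0], 0], [[-0.003, 0, 0], 0], [[-0.003, 0, 0], 0], [[-0.003, 0, 0], 0], [[-0.003, 0, 0], 0]]'

```text
clock: 36.28
tool_pos: [0.5521, 0.121, 0.0841]
orientation: [-180.0, -0.2, -179.6]
force: [-6.0, 2.2, 2.5]
opening: 0.0499
gripper_force: 30.0
```

Request:
send_rows --deltas '[[[-0.002, 0, 0], 0], [[-0.003, 0, 0], 0], [[-0.003, 0, 0], 0], [[-0.003, 0, 0], 0], [[-0.003, 0, 0], 0]]'

```text
clock: 36.7
tool_pos: [0.5524, 0.1206, 0.0834]
orientation: [-179.9, -0.4, -179.6]
force: [-13.3, 3.2, 3.2]
opening: 0.0498
gripper_force: 30.0
```

Request:
send_rows --deltas '[[[0.003, 0, 0], 0], [[0.003, 0, 0], 0], [[0.003, 0, 0], 0], [[0.003, 0, 0], 0], [[0.003, 0, -0.02], 0]]' --gripper 0.72

```text
clock: 37.12
tool_pos: [0.5526, 0.1206, 0.0982]
orientation: [-179.9, -0.2, -179.6]
force: [-0.5, -0.0, 0.7]
opening: 0.0633
gripper_force: 0.0
```

Request:
send_rows --deltas '[[[0, 0, -0.04], 0], [[0.04, 0.04, -0.05], 0], [[0.08, 0.08, -0.05], 0], [[0.1, 0.12, -0.05], 0], [[0.1, 0.123, -0.05], 0]]' --gripper 0

```text
clock: 37.53
tool_pos: [0.4711, 0.223, 0.1415]
orientation: [179.9, 0.1, -179.4]
force: [0.4, -0.7, 0.1]
opening: 0.0353
gripper_force: 0.0
```

```bash
python3 - <<'E'
from h import *
todelta([.47,.2194,.084],-179.5)
p=snap('wrist','w12')
for t in tiles(p,.026,cm=.2): print(np.round(t[:6],2),t[6])
E
```

```text
at [0.4711 0.223  0.1415] [ 179.9    0.1 -179.4] shift [ 0.0014 -0.0044  0.0719] turn 0.0009
[551.8  220.49  26.49  50.29   0.41   0.93] [277. 343.]
```

Request:
send_rows --deltas '[[[0, -0.003, 0.03], 0], [[0, -0.003, 0.06], 0], [[0, -0.003, 0.072], 0], [[0, -0.003, 0.072], 0], [[-0.02, -0.003, 0.072], 0]]'

```text
clock: 38.05
tool_pos: [0.4875, 0.2153, 0.0824]
orientation: [-179.9, -0.2, -179.6]
force: [-0.6, -0.9, -0.9]
opening: 0.0007
gripper_force: 0.0
```

Request:
send_rows --deltas '[[[-0.01, 0, 0], 0], [[-0.02, 0, 0], 0], [[-0.026, 0, 0], 0], [[-0.03, 0, 0], 0], [[-0.032, 0, 0], 0]]'

```text
clock: 38.47
tool_pos: [0.5143, 0.2166, 0.083]
orientation: [-180.0, -0.1, -179.6]
force: [-8.7, 2.0, 5.3]
opening: 0.0002
gripper_force: 4.2
```

Request:
send_rows --deltas '[[[0.015, 0, 0], 0], [[0.015, 0, -0.045], 0], [[0, -0.04, -0.05], 0], [[-0.03, -0.08, -0.05], 0], [[-0.046, -0.12, -0.05], 0]]'

```text
clock: 38.88
tool_pos: [0.5538, 0.1213, 0.1243]
orientation: [179.9, 0.2, -179.4]
force: [1.1, 0.5, -1.1]
opening: 0.0002
gripper_force: 0.0
```

Request:
send_rows --deltas '[[[0, -0.035, 0], 0], [[0, -0.068, 0], 0], [[0, -0.068, 0], 0], [[0, -0.068, 0.03], 0], [[0, -0.068, 0.05], 0]]'

```text
clock: 39.3
tool_pos: [0.5526, 0.0664, 0.0828]
orientation: [179.9, 0.1, -179.7]
force: [-0.9, 0.3, -0.1]
opening: 0.0006
gripper_force: 0.0
```

Request:
send_rows --deltas '[[[0, 0.005, 0], 0], [[0, 0.02, 0], 0], [[0, 0.035, 0], 0], [[0, 0.05, 0], 0], [[0, 0.065, 0], 0]]'

```text
clock: 39.72
tool_pos: [0.5524, 0.1209, 0.0838]
orientation: [180.0, 0.1, -179.5]
force: [0.9, -0.9, 0.7]
opening: 0.0004
gripper_force: 0.5
```

Request:
send_rows --deltas '[[[0, 0.015, 0], 0], [[0, 0.03, 0], 0], [[0, 0.04, 0], 0], [[0, 0.048, 0], 0], [[0, 0.052, 0], 0]]'

```text
clock: 40.13
tool_pos: [0.5517, 0.1614, 0.0828]
orientation: [-180.0, 0.0, -179.5]
force: [-0.5, -2.0, 1.6]
opening: 0.0001
gripper_force: 1.2
```

Request:
send_rows --deltas '[[[0, 0.002, 0], 0], [[0, 0.004, 0], 0], [[0, 0.006, 0], 0], [[0, 0.007, 0], 0], [[0, 0.007, 0], 0]]'

```text
clock: 40.55
tool_pos: [0.5515, 0.164, 0.0827]
orientation: [-179.9, -0.1, -179.6]
force: [3.3, -9.2, 3.9]
opening: 0.0003
gripper_force: 5.0
```

Request:
send_rows --deltas '[[[0, -0.006, 0], 0], [[0, -0.006, -0.05], 0], [[0, -0.03, -0.09], 0], [[0.01, -0.07, -0.12], 0], [[0.02, -0.12, -0.15], 0]]' --gripper 0.72

```text
clock: 40.97
tool_pos: [0.5377, 0.0748, 0.2016]
orientation: [179.9, 0.1, -179.5]
force: [0.5, 0.3, -0.6]
opening: 0.0284
gripper_force: 0.0
```

Request:
send_rows --deltas '[[[0.015, -0.048, 0], 0], [[0.03, -0.096, 0], 0], [[0.045, -0.144, 0], 0], [[0.06, -0.19, 0], 0], [[0.075, -0.235, 0], 0]]'

```text
clock: 41.38
tool_pos: [0.4777, -0.1153, 0.2001]
orientation: [180.0, 0.1, -179.6]
force: [1.0, -0.4, -0.2]
opening: 0.0602
gripper_force: 0.0
```

Request:
send_rows --deltas '[[[0.015, -0.048, 0], 0.077], [[0.03, -0.096, 0], 0.154], [[0.045, -0.144, 0], 0.23], [[0.06, -0.19, 0], 0.307], [[0.074, -0.235, 0], 0.383]]'

```text
clock: 41.8
tool_pos: [0.4198, -0.3039, 0.2]
orientation: [179.9, 0.1, 145.6]
force: [1.0, 0.4, 0.0]
opening: 0.0633
gripper_force: 0.0
```

Request:
send_rows --deltas '[[[0, 0, 0], 0], [[0, 0, 0], 0], [[0, 0, 0], 0], [[0, 0, 0], 0], [[0, 0, 0], 0]]'

```text
clock: 42.22
tool_pos: [0.4213, -0.3012, 0.2]
orientation: [180.0, 0.0, 146.1]
force: [0.5, -0.0, -0.2]
opening: 0.0635
gripper_force: 0.0
```

```bash
python3 - <<'E'
from h import *
todelta([.4165,-.306,.096],146)
p=snap('wrist','w13')
for t in tiles(p,.04): print(np.round(t[:6],2),t[6])
s=snap('side')
for t in tiles(s,.026): print('side',np.round(t[:6],2),t[6])
E
```

```text
at [ 0.4213 -0.3012  0.2   ] [180.    0.  146.1] shift [ 0.0016 -0.0083  0.13  ] turn 0.0007
[ 415.09 -305.47   50.05   52.67   54.97    0.6 ] [272. 210.]
```

Request:
send_rows --deltas '[[[0.002, -0.007, 0.04], 0.005], [[0.002, -0.007, 0.08], 0.005], [[0.002, -0.007, 0.11], 0.005], [[0.002, -0.007, 0.13], 0.005], [[0.002, -0.007, 0.13], 0.005]]'

```text
clock: 42.83
tool_pos: [0.4156, -0.3053, 0.0934]
orientation: [-179.9, -0.2, 145.5]
force: [0.4, 0.4, -0.5]
opening: 0.0629
gripper_force: 0.0
```

Request:
send_rows --deltas '[[[0, 0, 0], 0], [[0, 0, 0], 0], [[0, 0, 0], 0], [[0, 0, 0], 0], [[0, 0, 0], 0]]' --gripper 0.4

```text
clock: 43.25
tool_pos: [0.4167, -0.3059, 0.0967]
orientation: [180.0, 0.1, 145.5]
force: [0.2, 1.5, 3.7]
opening: 0.0495
gripper_force: 30.0
```

Request:
send_rows --deltas '[[[0, 0, -0.045], 0], [[0, 0, -0.09], 0], [[0.01, 0.03, -0.125], 0], [[0.02, 0.065, -0.14], 0], [[0.035, 0.11, -0.14], 0]]'

```text
clock: 43.67
tool_pos: [0.4447, -0.2179, 0.2118]
orientation: [179.8, 0.4, 145.4]
force: [1.9, 1.0, -0.4]
opening: 0.0497
gripper_force: 30.0
```

Request:
send_rows --deltas '[[[0.014, 0.045, 0], 0], [[0.028, 0.09, 0], 0], [[0.042, 0.135, 0], 0], [[0.056, 0.18, 0], 0], [[0.07, 0.22, 0], 0]]'

```text
clock: 44.08
tool_pos: [0.497, -0.0387, 0.2085]
orientation: [179.9, 0.0, 145.5]
force: [-0.2, -0.1, -0.2]
opening: 0.0493
gripper_force: 30.0
```

Request:
send_rows --deltas '[[[0.014, 0.045, 0], -0.078], [[0.028, 0.09, 0], -0.156], [[0.042, 0.135, 0], -0.234], [[0.056, 0.17, 0], -0.312], [[0.066, 0.195, 0], -0.389]]'

```text
clock: 44.5
tool_pos: [0.542, 0.1204, 0.2082]
orientation: [180.0, 0.0, -179.1]
force: [-1.1, 0.7, -0.9]
opening: 0.0497
gripper_force: 30.0
```

Request:
send_rows --deltas '[[[0, 0, 0], 0], [[0, 0, 0], 0], [[0, 0, 0], 0], [[0, 0, 0], 0], [[0, 0, 0], 0]]'

```text
clock: 44.92
tool_pos: [0.5413, 0.1168, 0.2081]
orientation: [180.0, 0.0, -179.6]
force: [0.2, 0.5, -0.2]
opening: 0.0496
gripper_force: 30.0
```

```bash
python3 - <<'E'
from h import *
todelta([.542,.118,.085],-179.5)
p=snap('wrist','w14')
for t in tiles(p,.026,cm=.2): print(np.round(t[:6],2),t[6])
E
```

```text
at [0.5413 0.1168 0.2081] [ 180.     0.  -179.6] shift [-0.0009  0.0015  0.1538] turn -0.0012
[546.72 336.83  54.67  21.86   7.6    0.96] [549. 214.]
[548.04 253.61  53.65  50.71   0.63   0.83] [447. 215.]
[548.3  202.4   51.82  53.06   0.38   0.79] [385. 214.]
[586.92 116.12  91.85  70.44  89.78   0.78] [281. 257.]
[547.7  302.08  51.78  53.17   0.36   0.57] [507. 214.]
[491.58 206.28 200.38 297.67   0.3    0.48] [389. 150.]
```

All four are in place; now the fifth.

Request:
send_rows --deltas '[[[0, 0, 0.04], 0], [[0, 0, 0.08], 0], [[0, 0, 0.12], 0], [[0, 0, 0.145], 0], [[0, 0, 0.153], 0]]'

```text
clock: 45.43
tool_pos: [0.5397, 0.1162, 0.0825]
orientation: [-179.9, -0.3, -179.6]
force: [-16.9, -1.1, 42.6]
opening: 0.0499
gripper_force: 30.0
```

Request:
send_rows --deltas '[[[0, 0, 0.001], 0], [[-0.003, 0, 0.001], 0], [[-0.006, 0, 0.001], 0], [[-0.009, 0, 0.001], 0], [[-0.012, 0, 0.001], 0]]'

```text
clock: 45.85
tool_pos: [0.5513, 0.1179, 0.0855]
orientation: [180.0, 0.0, -179.5]
force: [-9.9, 3.8, 4.2]
opening: 0.0497
gripper_force: 30.0
```

Request:
send_rows --deltas '[[[-0.002, 0, 0], 0], [[-0.003, 0, 0], 0], [[-0.004, 0, 0], 0], [[-0.004, 0, 0], 0], [[-0.004, 0, 0], 0]]'

```text
clock: 46.27
tool_pos: [0.5516, 0.1174, 0.0845]
orientation: [-180.0, -0.3, -179.6]
force: [-12.4, 4.4, 5.8]
opening: 0.0491
gripper_force: 30.0
```

Request:
send_rows --deltas '[[[0.003, 0, 0], 0], [[0.003, 0, 0], 0], [[0.003, 0, 0], 0], [[0.003, 0, 0], 0], [[0.003, 0, -0.02], 0]]' --gripper 0.72

```text
clock: 46.68
tool_pos: [0.5509, 0.1171, 0.0986]
orientation: [-179.9, -0.2, -179.5]
force: [-1.1, -1.1, -0.9]
opening: 0.0629
gripper_force: 0.0
```

Request:
send_rows --deltas '[[[0, 0, -0.025], 0], [[0, -0.03, -0.025], 0], [[0, -0.066, -0.025], 0], [[0, -0.066, -0.025], 0], [[0, -0.066, -0.025], 0]]' --gripper 0

```text
clock: 47.1
tool_pos: [0.5526, 0.0638, 0.121]
orientation: [180.0, 0.0, -179.6]
force: [-0.0, -0.6, 0.2]
opening: 0.0355
gripper_force: 0.0
```

Request:
send_rows --deltas '[[[0, 0, 0], 0], [[0, 0, 0.02], 0], [[0, 0, 0.044], 0], [[0, 0, 0.044], 0], [[0, 0, 0.044], 0]]'

```text
clock: 47.52
tool_pos: [0.552, 0.0653, 0.0848]
orientation: [-179.9, -0.1, -179.5]
force: [0.1, 0.5, 0.5]
opening: 0.0032
gripper_force: 0.0
```

Request:
send_rows --deltas '[[[0, 0.015, 0], 0], [[0, 0.03, 0], 0], [[0, 0.045, 0], 0], [[0, 0.055, 0], 0], [[0, 0.06, 0], 0]]'

```text
clock: 47.93
tool_pos: [0.5523, 0.1145, 0.0862]
orientation: [-180.0, 0.0, -179.4]
force: [3.6, -17.6, 5.3]
opening: 0.0005
gripper_force: 9.1
```

Request:
send_rows --deltas '[[[0, 0.002, 0], 0], [[0, 0.004, 0], 0], [[0, 0.005, 0], 0], [[0, 0.005, 0], 0], [[0, 0.005, 0], 0]]'

```text
clock: 48.35
tool_pos: [0.552, 0.1147, 0.0862]
orientation: [-179.8, -0.0, -179.5]
force: [4.1, -16.2, 5.6]
opening: 0.0006
gripper_force: 8.6
```

Request:
send_rows --deltas '[[[0, -0.008, 0], 0], [[0, -0.008, -0.05], 0], [[0, 0.0, -0.1], 0], [[-0.01, 0.03, -0.14], 0], [[-0.02, 0.06, -0.18], 0]]'

```text
clock: 48.77
tool_pos: [0.5674, 0.1654, 0.2322]
orientation: [179.9, 0.1, -179.6]
force: [1.3, 2.6, -1.6]
opening: 0.0003
gripper_force: 0.0
```

Request:
send_rows --deltas '[[[-0.005, 0.03, -0.03], 0], [[-0.01, 0.06, -0.06], 0], [[-0.015, 0.09, -0.09], 0], [[-0.015, 0.11, -0.12], 0], [[-0.015, 0.11, -0.12], 0]]'

```text
clock: 49.18
tool_pos: [0.5803, 0.2571, 0.3309]
orientation: [179.7, 0.4, -179.3]
force: [1.1, -0.2, 0.2]
opening: 0.0004
gripper_force: 0.0
```

Request:
send_rows --deltas '[[[0, 0, 0], 0], [[0, 0, 0], 0], [[0, 0, 0], 0], [[0, 0, 0], 0], [[0, 0, 0], 0]]'

```text
clock: 49.6
tool_pos: [0.5786, 0.2526, 0.3247]
orientation: [-180.0, -0.1, -179.5]
force: [-0.0, 0.2, -0.7]
opening: 0.0008
gripper_force: 0.0
```

```bash
python3 - <<'E'
from h import *
p=snap('wrist','w15'); print(ctrl.get_obs()['tool_pos'])
for t in tiles(p,.026,cm=.2): print(np.round(t[:6],2),t[6])
print(proj(p,[[.574,.38,.012],[.5763,.087,.012]]))
c=p['color'][90:240,60:440,::-1]; cv2.imwrite('pics/c15.png',cv2.resize(c,None,fx=2.1,fy=2.1,interpolation=cv2.INTER_CUBIC))
E
```

```text
[0.5787 0.2527 0.3249]
[550.27 154.13  50.94  50.72   0.45   0.93] [193. 153.]
[547.04 353.83  51.35  51.43   2.28   0.9 ] [372. 151.]
[548.94 254.43  49.8   50.12   0.43   0.82] [283. 152.]
[548.64 303.79  52.01  49.91   0.51   0.58] [327. 152.]
[[389.927  173.7044]
 [140.3233 173.7822]]
```

View pics/c15.png

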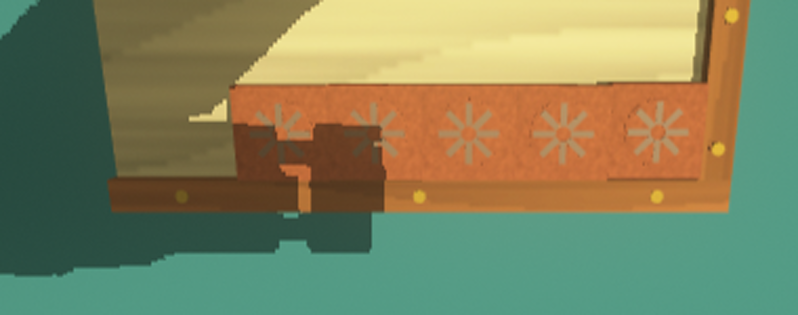

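Request:
send_rows --deltas '[[[0.03, 0.03, 0.02], 0], [[0.06, 0.06, 0.04], 0], [[0.09, 0.09, 0.06], 0], [[0.115, 0.11, 0.09], 0], [[0.136, 0.127, 0.12], 0]]'

```text
clock: 50.12
tool_pos: [0.4679, 0.3549, 0.2292]
orientation: [179.9, 0.1, -179.5]
force: [-0.0, 0.3, -1.1]
opening: 0.0003
gripper_force: 0.0
```

Request:
send_rows --deltas '[[[0, 0, 0.04], 0], [[0, 0, 0.08], 0], [[0, 0, 0.12], 0], [[0, 0, 0.145], 0], [[0, 0, 0.145], 0]]'

```text
clock: 50.53
tool_pos: [0.4673, 0.3516, 0.1089]
orientation: [-179.7, -0.3, -179.6]
force: [-0.1, -0.3, -0.8]
opening: 0.0001
gripper_force: 0.0
```

```bash
python3 - <<'E'
from h import *
todelta([.50,.354,.084],-179.5)
E
```

```text
at [0.4673 0.3516 0.1089] [-179.7   -0.3 -179.6] shift [-0.0409  0.0026  0.0311] turn -0.0006
```

Request:
send_rows --deltas '[[[0, 0, 0.034], 0], [[0, 0, 0.034], 0], [[-0.02, 0, 0.034], 0], [[-0.04, 0, 0.034], 0], [[-0.047, 0, 0.034], 0]]'

```text
clock: 50.95
tool_pos: [0.5088, 0.3549, 0.0884]
orientation: [179.9, 0.1, -179.5]
force: [-0.1, 0.7, 0.4]
opening: 0.0004
gripper_force: 0.0
```

Request:
send_rows --deltas '[[[-0.004, 0, 0], 0], [[-0.007, 0, 0], 0], [[-0.01, 0, 0], 0], [[-0.012, 0, 0], 0], [[-0.012, 0, 0], 0]]'

```text
clock: 51.37
tool_pos: [0.5141, 0.3543, 0.0874]
orientation: [-180.0, -0.1, -179.5]
force: [-12.4, 2.6, 8.9]
opening: 0.0001
gripper_force: 7.2
```

Request:
send_rows --deltas '[[[0.015, 0, 0], 0], [[0.02, 0, -0.05], 0], [[0.02, -0.01, -0.1], 0], [[0.02, -0.04, -0.14], 0], [[0.025, -0.08, -0.17], 0]]'

```text
clock: 51.78
tool_pos: [0.4971, 0.2914, 0.2256]
orientation: [179.9, 0.2, -179.3]
force: [1.3, -0.8, 0.8]
opening: 0.0005
gripper_force: 0.0
```

Request:
send_rows --deltas '[[[0.01, -0.05, 0], 0], [[0.02, -0.1, 0], 0], [[0.03, -0.15, 0], 0], [[0.04, -0.2, 0], 0], [[0.05, -0.25, 0], 0]]'

```text
clock: 52.2
tool_pos: [0.457, 0.088, 0.2227]
orientation: [180.0, 0.0, -179.5]
force: [1.4, -0.4, -0.2]
opening: 0.0003
gripper_force: 0.0
```

Request:
send_rows --deltas '[[[0.015, -0.05, 0], 0.077], [[0.03, -0.1, 0], 0.154], [[0.045, -0.15, 0], 0.23], [[0.055, -0.2, 0], 0.307], [[0.06, -0.25, 0], 0.356]]'

```text
clock: 52.62
tool_pos: [0.4102, -0.1121, 0.2229]
orientation: [179.9, 0.1, 148.1]
force: [2.1, 0.3, -0.2]
opening: 0.0002
gripper_force: 0.0
```

```bash
python3 - <<'E'
from h import *
todelta([.3754,-.1615,.2],148.5)
p=snap('wrist','w16')
for d in ctrl.boxes_of(p,'drawer_handle'): xy=np.array(d['xy'])*[560,420]; print(xy,d['conf'],toz(p,xy,.05))
print(proj(p,[[.395,-.1735,.05]]))
print([ (round(t[0]),round(t[1])) for t in tiles(p,.04,cm=.3)])
E
```

```text
at [ 0.4102 -0.1121  0.2229] [179.9   0.1 148.1] shift [ 0.0043 -0.0754  0.0286] turn -0.004
[ 89.712 284.214] 0.62 [[ 0.3804 -0.2843  0.05  ]]
[[206.8843 232.825 ]]
[]
```

Request:
send_rows --deltas '[[[0.003, -0.04, 0], 0], [[0.005, -0.072, 0.02], 0], [[0.005, -0.072, 0.028], 0], [[0.005, -0.072, 0.028], 0], [[0.005, -0.072, 0.028], 0]]'

```text
clock: 53.18
tool_pos: [0.379, -0.1569, 0.2001]
orientation: [-180.0, 0.0, 148.5]
force: [-0.0, 0.7, -0.0]
opening: 0.0004
gripper_force: 0.0
```

```bash
python3 - <<'E'
from h import *
todelta([.374,-.1605,.097],148.5)
s=snap('scene'); 
for d in ctrl.boxes_of(s,'drawer_handle')[:3]: xy=np.array(d['xy'])*[560,420]; print(xy,d['conf'],toz(s,xy,.05))
E
```

```text
at [ 0.379  -0.1569  0.2001] [-180.     0.   148.5] shift [ 0.003  -0.007   0.1288] turn 0.0004
[238.784 172.41 ] 0.57 [[ 0.5108 -0.2082  0.05  ]]
```

Request:
send_rows --deltas '[[[0.004, -0.006, 0.03], 0], [[0.004, -0.006, 0.06], 0], [[0.004, -0.006, 0.09], 0], [[0.004, -0.006, 0.12], 0], [[0.004, -0.006, 0.129], 0]]'

```text
clock: 53.7
tool_pos: [0.3729, -0.1593, 0.0946]
orientation: [-179.9, -0.2, 148.5]
force: [-1.4, -0.3, 0.2]
opening: 0.0002
gripper_force: 0.0
```

Request:
send_rows --deltas '[[[-0.01, 0, 0], 0], [[-0.03, 0, 0], 0], [[-0.05, 0, 0], 0], [[-0.07, 0, 0], 0], [[-0.09, 0, 0], 0]]'

```text
clock: 54.12
tool_pos: [0.4363, -0.198, 0.098]
orientation: [180.0, 0.0, 148.5]
force: [-2.5, 1.8, -1.2]
opening: 0.0005
gripper_force: 1.2
```

Request:
send_rows --deltas '[[[-0.025, 0, 0], 0], [[-0.05, 0, 0], 0], [[-0.075, 0, 0], 0], [[-0.095, 0, 0], 0], [[-0.105, 0, 0], 0]]'

```text
clock: 54.53
tool_pos: [0.5096, -0.2427, 0.0983]
orientation: [180.0, 0.1, 148.5]
force: [0.2, -0.0, 0.2]
opening: 0.0005
gripper_force: 0.0
```

Request:
send_rows --deltas '[[[-0.004, 0, 0], 0], [[-0.008, 0, 0], 0], [[-0.011, 0, 0], 0], [[-0.014, 0, 0], 0], [[-0.014, 0, 0], 0]]'

```text
clock: 54.95
tool_pos: [0.5161, -0.2475, 0.097]
orientation: [180.0, 0.0, 148.5]
force: [0.1, 0.6, 0.2]
opening: 0.0002
gripper_force: 0.0
```

Request:
send_rows --deltas '[[[-0.003, 0, 0], 0], [[-0.006, 0, 0], 0], [[-0.008, 0, 0], 0], [[-0.01, 0, 0], 0], [[-0.01, 0, 0], 0]]'

```text
clock: 55.37
tool_pos: [0.5198, -0.2503, 0.0963]
orientation: [-179.9, -0.4, 148.4]
force: [-10.5, 11.5, 11.0]
opening: 0.0007
gripper_force: 7.6
```

Request:
send_rows --deltas '[[[0.015, 0, 0], 0], [[0.03, 0, 0], 0], [[0.03, 0, -0.05], 0], [[0.03, 0, -0.1], 0], [[0.03, 0.03, -0.15], 0]]'

```text
clock: 55.78
tool_pos: [0.5124, -0.2223, 0.2142]
orientation: [-179.9, -0.0, 148.4]
force: [2.4, -0.2, -0.3]
opening: 0.0005
gripper_force: 0.0
```

Request:
send_rows --deltas '[[[0, 0.04, -0.03], -0.07], [[0, 0.08, -0.06], -0.14], [[0, 0.12, -0.09], -0.21], [[0, 0.16, -0.1], -0.28], [[0, 0.2, -0.11], -0.35]]'

```text
clock: 56.2
tool_pos: [0.5985, -0.0831, 0.3027]
orientation: [180.0, 0.2, -179.7]
force: [-0.1, -1.1, -1.3]
opening: 0.0004
gripper_force: 0.0
```

```bash
python3 - <<'E'
from h import *
todelta([.58,.25,.325],-179.5)
E
```

```text
at [ 0.5985 -0.0831  0.3027] [ 180.     0.2 -179.7] shift [ 0.0211  0.4165 -0.0279] turn -0.0025
```

Request:
send_rows --deltas '[[[0, 0.05, -0.01], 0], [[0.005, 0.1, -0.02], 0], [[0.01, 0.15, -0.025], 0], [[0.015, 0.2, -0.025], 0], [[0.02, 0.25, -0.025], 0]]'

```text
clock: 56.62
tool_pos: [0.5813, 0.1174, 0.3211]
orientation: [180.0, 0.1, 180.0]
force: [1.2, -0.3, -0.7]
opening: 0.0002
gripper_force: 0.0
```

Request:
send_rows --deltas '[[[0, 0.05, 0], 0], [[0, 0.1, 0], 0], [[0, 0.15, 0], 0], [[0, 0.16, 0], 0], [[0, 0.16, 0], 0]]'

```text
clock: 57.03
tool_pos: [0.5814, 0.2465, 0.3197]
orientation: [-180.0, -0.0, -179.8]
force: [0.7, -0.9, -0.5]
opening: 0.0006
gripper_force: 0.0
```

```bash
python3 - <<'E'
from h import *
p=snap('wrist','w17'); print(ctrl.get_obs()['tool_pos'])
ts=tiles(p,.026,cm=.2)
for t in ts: print(np.round(t[:6],2),t[6])
q=snap('scene'); 
print('shut handle px',proj(q,[.5326,-.258,.05]),[(np.array(d['xy'])*[560,420],d['conf']) for d in ctrl.boxes_of(q,'drawer_handle')])
a=p['color'][90:240,60:440,::-1]; b=q['color'][130:330,130:450,::-1]
cv2.imwrite('pics/c17.png',np.vstack([cv2.resize(a,(760,300)),cv2.resize(b,(480,300)) if 0 else cv2.copyMakeBorder(cv2.resize(b,(480,300)),0,0,0,280,0)]))
E
```

```text
[0.5814 0.2449 0.3199]
[549.97 154.11  50.12  50.99   0.13   0.95] [197. 151.]
[548.72 253.67  52.23  52.05   0.15   0.79] [288. 151.]
[549.29 204.12  49.    50.57   0.13   0.71] [243. 151.]
[549.04 353.93  50.4   50.87  89.48   0.69] [379. 150.]
[549.13 303.88  51.17  52.04   0.11   0.65] [334. 151.]
shut handle px [[224.5707 169.78  ]] []
```

View pics/c17.png

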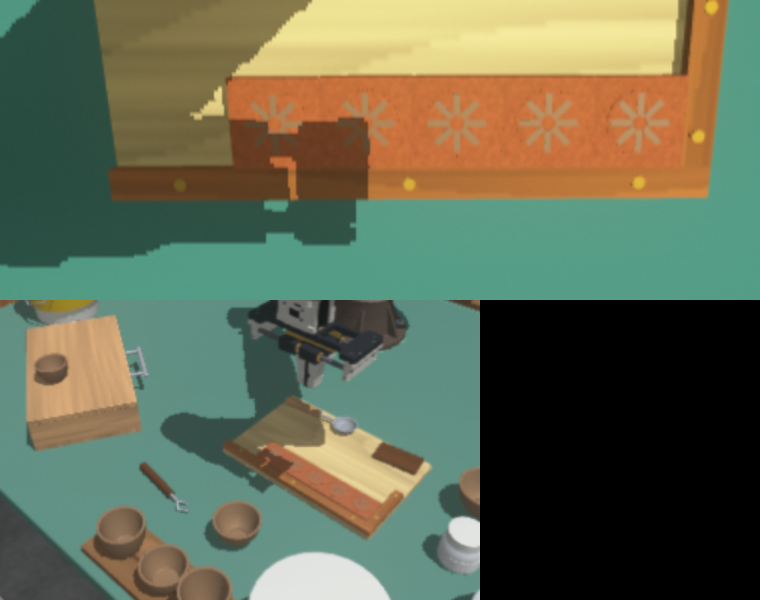

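```bash
python3 -c "
from plant import ctrl
print(ctrl.close_job())"
```

```text
the job is handed in; nothing more can be done
None
```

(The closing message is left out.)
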